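# Clip machine covers into the carriage rack

### The arm

A 6-joint arm with a two-finger parallel gripper is mounted at the origin on the work surface. World frame = base frame: x ahead of the robot, y to its left, z up, the work surface at z = 0. Lengths are in m, angles in rad, forces in N, time in s.
With the tool pointing down it reaches from about 0.375 to 0.975 m from the base axis. Payload 3.8 kg.
Tool frame: the origin (TCP) lies at the very end of the fingers, on their centre line; the grasp point (between the pads) lies 19 mm behind it (bot.grip_point_offset is the distance from the TCP to the grasp point, in m); z points along the fingers, y is the line along which they close (so a half turn about z gives the same grasp; the last joint's range is limited). The gripper opens to 85 mm and grips with 20 to 120 N. Pads are 22 mm wide; open, the fingers measure 114 mm over their backs; the gripper's body (76 mm by 85 mm) begins 54 mm behind the grasp point. The pads swing forward as they close: fully open they stand 13 mm farther back than shut.
Start: joints at [-0.037, 0.264, 1.604, -0, 1.274, -0.037], TCP at [0.675, -0, 0.231] pointing down, gripper open.
Joint ranges: [-2.63, 2.63], [-0.94, 2.18], [0.31, 2.57], [-1.31, 4.45], [0, 2.66], [-2.55, 2.55]. Speed limits (rad/s): [2.57, 2.57, 3.14, 3.14, 3.14, 3.14].

### API

Orientations are given as a unit quaternion [w, x, y, z].
In Python, from station import bot gives the robot as it stands.
- The arm moves only by the tool move_arm, never from a script. Its argument "targets" is a list of rows, each a list of 6 numbers: the shift along the tool's x, y, z in mm, then the turn, a rotation vector about the tool's x, y, z in degrees. A call has 1 to 10 rows; each row shifts and turns the commanded pose from where the row before left it, along the tool's axes as they then stand; what a row does not reach is not made up. A row lasts 1/10 s, in which the tool goes at most 50 mm and 8.59 degrees, less where a joint would pass 70% of its speed; a pose out of reach is approached as far as the arm can. A call is refused whole if a number of a shift passes 50 or a number of a turn 8.59, either way. A call with a gripper value outside its range is refused whole. "gripper" is the closure, from 0 (fully open) to 1 (shut), set as the call begins (left out, the last holds). The fingers move at their own pace and stop on an object; "force" is the grip in N (left out, the last holds). Time passes only in rows, so rows that do not move let the fingers close. It gives the time, the measured TCP pose, the force, the opening and the grip force at its end, in the units of the state.
- bot.get_state(): the state, without advancing time (a new reading comes with each control period).
- bot.camera(name): name is "scene" or "side" or "wrist"; returns the picture (384x512x3 uint8, red, green, blue); there is no depth.
- bot.calibration(name): a dict with "mtx" (3x3 intrinsics, pixels), "dist" ([k1, k2, p1, p2, k3] as OpenCV has them; the pictures are not rectified), "R" (3x3) and "t" (3): a world point X has camera coordinates R X + t. Camera axes: x right, y down, z forward; pixel columns grow to the right and rows downward; lengths in m; the calibration is good to about 2 mm. A picture is of the moment at which its call begins: read the wrist's pose just before it. calibration takes no time and is no camera call; for the wrist camera it gives the pose at the moment of the call.
- bot.hand_in(): hands the job in; it is judged then, once.
The state is a dict: "time_s": time; "joints": joint angles; "joint_velocities": joint speeds; "joint_efforts": joint torques, N m; "position": TCP position; "eef_rot": TCP orientation; "wrist_force": force on the tool from outside, world axes, zero at the start; "wrist_torque": the same for the moment, N m; "gripper_width": finger opening in m; "finger_force": force on a finger pad.
Only numpy, scipy, OpenCV 4.12 (cv2) and the standard library are available. Lean on these libraries where they do the work, as an engineer would, in place of code of your own. Each camera call takes 0.05 s, during which the arm holds its last target. There are 200 camera calls.

### The job

Get the cover rack ready and fill it: lift its clamp lever to unlock, slide the carriage by its handle until its pointer stands at the white plate's black line on the rail, and press the lever down to lock it again, never forcing the carriage while it is clamped. Then push every loose machine cover flat into a lane of its own, grip up, fully home against the back wall behind its spring clip. Leave the bottle, the pliers and the label roll alone.

Things in the scene. Friction and masses are not known exactly. Their poses are not given: they have to be found in the camera images.
- rack: Fixed rack base on the bench: steel plate 160 x 600 x 8 mm with an aluminium clamp rail (22 wide, 44 mm high) along its far side. Origin on the bench under its middle; y is the sliding direction of the carriage, x points away from the robot.
- carriage (a joint): Slide of the grey carriage (lanes, handle, lever, pointer all ride on it) along the rack's y, in m; grows to the left (+y), range -0.065 to 0.065. About 3 N of friction when unlocked; held by the cam when locked. Starts to the left of the mark.
- handle (a point): Black upright handle at the carriage's left end, 30 (x) x 14 (y) mm, 64 mm high; this point is on its centre line, 24 mm below its top and 70 mm above the bench.
- pointer (a point): Tip of the carriage's steel pointer, above the clamp rail.
- mark_line (a point): Middle of the black line on the white index plate fixed on the clamp rail; y along the rail. The pointer must come level with it along y (its place on the rail varies).
- lever (a joint): Clamp lever angle in rad: 0 lies level towards the robot, locked; swings up to 1.25; the cam is free of the rail above about 0.6. Stays where it is left. Lever axis runs along the rack's y, 95 mm beyond the grip's axis, 58 mm above the bench; 3 to 6 N at the grip.
- lever_grip (a point): Point on the axis of the lever's black grip bar, a round bar 14 mm thick that runs along the carriage's y, 56 mm long, out to the right from the lever arm's end; this point is 36 mm from the arm. 58 mm above the bench when locked.
- lane0 (a point): Lane 0, rightmost (lanes are alike, 84 mm apart): this point is where the centre of a home cover's UNDERSIDE lies, on the lane floor 30 mm above the bench. x points into the lane (away from the robot), y left, z up. 67 mm wide between 9 mm high rails, straight from 66 mm before this point, flared 4 mm a side from 84 mm before it. Bare floor in front, to 122 mm before it, skirted to the bench.
- lane1 (a point): Lane 1, second from right: this point is where the centre of a home cover's UNDERSIDE lies, on the lane floor 30 mm above the bench. x points into the lane (away from the robot), y left, z up. In every lane, from 26 mm before this point on, a lip overhangs each side by 5 mm, underside 9 and top 12 mm above the floor. A back wall stops a home cover.
- lane2 (a point): Lane 2, third from right: this point is where the centre of a home cover's UNDERSIDE lies, on the lane floor 30 mm above the bench. x points into the lane (away from the robot), y left, z up. In every lane's right (-y) rail a brass V leaf spring sticks out 7 mm, from 59 to 29 mm before this point; push past it with 10 to 14 N.
- lane3 (a point): Lane 3, leftmost: this point is where the centre of a home cover's UNDERSIDE lies, on the lane floor 30 mm above the bench. x points into the lane (away from the robot), y left, z up. In every lane: lower the cover on the bare floor before the leaf spring, push it in level; over the last 8 mm the leaf springs out behind its rear corner and holds it to the wall.
- cover0_mid (a point): Loose cream metal cover: plate 72 (own x) x 64 (own y) x 6 mm with an upright black blade grip on its middle, 40 long (x) x 12 thick (y), grip top 42 mm above the underside; 0.15 to 0.3 kg. The same either way round. Starts flat on the bench before the rack, grip up. This point: on its centre line, 21 mm above its underside. May be absent (None).
- cover1_mid (a point): Loose cream metal cover: plate 72 (own x) x 64 (own y) x 6 mm with an upright black blade grip on its middle, 40 long (x) x 12 thick (y), grip top 42 mm above the underside; 0.15 to 0.3 kg. The same either way round. Starts flat on the bench before the rack, grip up. This point: on its centre line, 21 mm above its underside. May be absent (None).
- cover2_mid (a point): Loose cream metal cover: plate 72 (own x) x 64 (own y) x 6 mm with an upright black blade grip on its middle, 40 long (x) x 12 thick (y), grip top 42 mm above the underside; 0.15 to 0.3 kg. The same either way round. Starts flat on the bench before the rack, grip up. This point: on its centre line, 21 mm above its underside. May be absent (None).
- cover3_mid (a point): Loose cream metal cover: plate 72 (own x) x 64 (own y) x 6 mm with an upright black blade grip on its middle, 40 long (x) x 12 thick (y), grip top 42 mm above the underside; 0.15 to 0.3 kg. The same either way round. Starts flat on the bench before the rack, grip up. This point: on its centre line, 21 mm above its underside. May be absent (None).
- bottle: Bystander: white solvent bottle with red cap, 68 mm across, 190 mm high, standing; origin under its centre.
- pliers: Bystander: red-handled pliers lying on the bench, 150 mm long; origin underneath.
- roll: Bystander: roll of label tape lying flat, 90 mm across, 32 mm high; origin under its centre.
There are look-alikes about, which are no part of the job. What is shaped like the part that bears cover2_mid but purple or turquoise is not meant.

How it is judged:
On the way, in this order (a step that is already met when the one before it is completed fails the run):
1. the clamp lever is lifted (over 0.8 rad) (value of joint lever above 0.8 rad), for 0.2 s.
2. the unlocked carriage stands with its pointer within 4 mm of the line (y of pointer in the frame of mark_line between -0.004 and 0.004 m and value of joint lever above 0.8 rad and velocity of joint carriage between -0.01 and 0.01 m/s), for 0.3 s.
3. the lever is down again (under 0.2 rad) with the pointer at the line (y of pointer in the frame of mark_line between -0.004 and 0.004 m and value of joint lever below 0.2 rad), for 0.3 s.
4. every cover is fully home in a lane (x of cover0_mid in the frame of lane1 between -0.003 and 0.003 m and y of cover0_mid in the frame of lane1 between -0.092 and 0.176 m and z of cover0_mid in the frame of lane1 between 0.0175 and 0.0245 m and angle between each of cover0_mid, cover1_mid, cover2_mid, cover3_mid's own z axis and vertical below 0.08 rad and angle between the x axis of each of cover0_mid, cover1_mid, cover2_mid, cover3_mid and the x axis of lane1, either way round below 0.08 rad and x of cover1_mid in the frame of lane1 between -0.003 and 0.003 m and y of cover1_mid in the frame of lane1 between -0.092 and 0.176 m and z of cover1_mid in the frame of lane1 between 0.0175 and 0.0245 m and x of cover2_mid in the frame of lane1 between -0.003 and 0.003 m and y of cover2_mid in the frame of lane1 between -0.092 and 0.176 m and z of cover2_mid in the frame of lane1 between 0.0175 and 0.0245 m and x of cover3_mid in the frame of lane1 between -0.003 and 0.003 m and y of cover3_mid in the frame of lane1 between -0.092 and 0.176 m and z of cover3_mid in the frame of lane1 between 0.0175 and 0.0245 m), for 0.3 s.
At the end, for the whole second after the job is handed in: Pointer within 4 mm of the line, lever under 0.2 rad, and every cover that is present flat in a lane, grip up, within 3 mm of fully home (8 mm or more would be unclipped) and straight within 0.08 rad (all of step 3 and all of step 4); the robot touches nothing.
It fails at once if with the lever down, the carriage stands more than 15 mm away both from where it started and from the line: dragged while clamped, or clamped at a wrong place (value of joint lever below 0.2 rad and distance of pointer from where it was at the start of the episode above 0.015 m and (y of pointer in the frame of mark_line above 0.015 m or y of pointer in the frame of mark_line below -0.015 m)).
It fails at once if a bystander is pushed more than 3 cm (distance of any of bottle, pliers, roll from where it was at the start of the episode above 0.03 m).
Of cover0, cover1, cover2, cover3 only 3 to 4 are there at a start; the rules pass over those that are not, and their reading is None.
At some moment in a run one of cover0, cover1, cover2, cover3 may be knocked a few centimetres aside while the robot is not near it.
Once in a run the grip may slacken for a moment while it holds something.
It also fails if it takes over 200 s, if anything falls off the work surface, if the arm or the gripper's body presses on something with over 40 N, if the wrist force passes 120 N, or if a joint passes its speed limit or range.

## Working session

There is one attempt and no reset: what is moved stays moved. The work goes in short steps, Python scripts to look and compute and a tool call to move; the robot and the scene stay as the last step left them, time stands still between calls to the robot, and variables do not carry over. Pictures are saved under pics/ and viewed, at most 14 in all, crops included, and the job is handed in when it is done.

Besides the shell and the picture viewer there is one more tool, called as a command line: name --pt "numbers of a row" for each row, then --argument value for the rest. move_arm: Moves the arm, as the interface text tells. Its arguments: {"type":"object","properties":{"targets":{"type":"array","items":{"type":"array","items":{"type":"number"}}},"gripper":{"type":"number"},"force":{"type":"number"}},"required":["targets"]}

```bash
mkdir -p pics && ls
cat > h.py <<'E'
import numpy as np, cv2
from station import bot
from scipy.spatial.transform import Rotation as Rn
def cal(n):
    c=bot.calibration(n); return {k:np.array(c[k],float) for k in('mtx','dist','R','t')}
def ray(c,uv):
    p=cv2.undistortPoints(np.array([[uv]],float),c['mtx'],c['dist'])[0,0]
    return -c['R'].T@c['t'], c['R'].T@np.array([p[0],p[1],1])
def plane(c,uv,z):
    o,d=ray(c,uv); return o+d*(z-o[2])/d[2]
def tri(rs):
    A=0;b=0
    for o,d in rs:
        d=d/np.linalg.norm(d);P=np.eye(3)-np.outer(d,d);A=A+P;b=b+P@o
    X=np.linalg.solve(A,b)
    return X,[np.linalg.norm(np.cross(X-o,d/np.linalg.norm(d))) for o,d in rs]
def proj(c,X):
    return cv2.projectPoints(np.array(X,float).reshape(-1,1,3),cv2.Rodrigues(c['R'])[0],c['t'],c['mtx'],c['dist'])[0][:,0]
def snap(n,f):
    c=cal(n);im=cv2.cvtColor(np.asarray(bot.camera(n)),cv2.COLOR_RGB2BGR)
    cv2.imwrite('pics/'+f+'.png',im);np.savez('pics/'+f+'.npz',**c);return im,c
def load(f):
    return cv2.imread('pics/'+f+'.png'),dict(np.load('pics/'+f+'.npz'))
E
python3 - <<'E'
from h import *
for n in('scene','side','wrist'):
    im,c=snap(n,n+'0'); print(n,-c['R'].T@c['t'],c['R'][2])
s=bot.get_state();print(s['position'],s['eef_rot'],s['wrist_force'],Rn.from_quat(np.roll(s['eef_rot'],-1)).as_matrix())
E
```

```text
pics
scene [0.83516807 0.48497604 0.86832084] [-0.37788301 -0.50399222 -0.77665712]
side [ 0.08113057 -1.05627526  1.21760962] [ 0.23128112  0.66272549 -0.71225274]
wrist [0.67414472 0.06898217 0.37180557] [-0.00205417 -0.27490295 -0.96146978]
[6.74441676e-01 3.02738359e-05 2.30229870e-01] [-6.41035851e-04  7.07105401e-01  7.07107630e-01 -5.84492827e-04] [-0.78429786  0.814071   -0.20193184] [[-3.08276653e-06  9.99998498e-01 -1.73315875e-03]
 [ 9.99999997e-01  3.22135673e-06  7.99611498e-05]
 [ 7.99666128e-05 -1.73315850e-03 -9.99998495e-01]]
```

View pictures.

View pics/scene0.png

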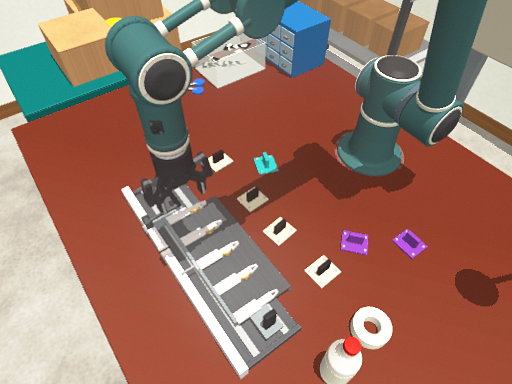

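View pics/side0.png

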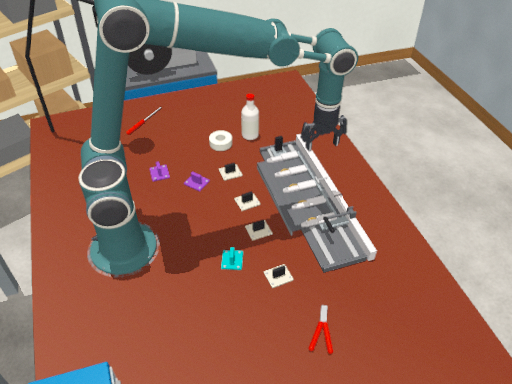

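Run:
```python
from h import *
a,cs=load('side0');b,cc=load('scene0');w,cw=load('wrist0')
big=np.zeros((600,800,3),np.uint8)
s=cv2.resize(a[120:280,250:390],None,fx=2.8,fy=2.8,interpolation=cv2.INTER_CUBIC)
big[:s.shape[0],:s.shape[1]]=s
big[:300,400:800]=cv2.resize(w,(400,300))
s=cv2.resize(b[180:380,115:305],None,fx=1.5,fy=1.5);big[300:600,400:400+s.shape[1]]=s
cv2.imwrite('pics/c1.png',big)
print(cw['mtx'])
# covers: cream mask, dark blades
for n,im,c in(('side',a,cs),('scene',b,cc)):
    hsv=cv2.cvtColor(im,cv2.COLOR_BGR2HSV)
    m=((hsv[...,1]<70)&(hsv[...,2]>120)).astype(np.uint8)
    nn,l,st,ce=cv2.connectedComponentsWithStats(m)
    for i in range(1,nn):
        if 120<st[i,4]<900:
            x,y,ww,hh=st[i,:4]
            g=plane(c,ce[i],0.005); print(n,ce[i].round(1),st[i,:5],g.round(3))
```

```text
[[303.79993252   0.         253.54936671]
 [  0.         303.79993252 193.632905  ]
 [  0.           0.           1.        ]]
side [89.4 28.6] [ 78   1  20  68 644] [0.027 1.623 0.005]
side [123.1  26. ] [ 97   5  53  48 544] [0.211 1.587 0.005]
side [72.3 38.2] [ 58  14  30  54 730] [-0.072  1.539  0.005]
side [45.5 28.2] [ 31  21  27  18 215] [-0.214  1.724  0.005]
side [ 8.9 49.6] [  0  29  28  42 536] [-0.409  1.535  0.005]
side [133.   78.5] [126  67  24  20 146] [0.184 1.008 0.005]
side [311.8  80.8] [302  73  17  21 196] [0.979 0.719 0.005]
side [85.2 90.5] [ 76  77  18  27 333] [-0.043  0.979  0.005]
side [ 19.7 110.1] [  0 100  38  21 373] [-0.338  0.919  0.005]
side [249.8 120.9] [241 101  18  39 585] [0.602 0.51  0.005]
side [220.2 140.1] [209 130  23  21 404] [0.449 0.424 0.005]
side [102.5 148. ] [ 89 137  32  17 160] [-0.009  0.527  0.005]
side [101.6 172.9] [ 78 156  47  35 461] [-0.028  0.379  0.005]
side [229.9 173.1] [219 164  23  16 184] [0.429 0.224 0.005]
side [246.7 202.6] [234 194  26  17 210] [0.441 0.059 0.005]
side [111.2 210.5] [ 87 196  48  33 425] [-0.01
[... 293 characters left out ...]
[284.3  34.7] [272  25  23  22 228] [-0.265 -0.777  0.005]
scene [161.7  75.4] [138  53  52  51 733] [ 0.361 -0.813  0.005]
scene [ 5.  90.7] [  0  69  16  37 315] [ 0.913 -1.09   0.005]
scene [426.7 100.6] [401  83  55  30 289] [-0.393 -0.057  0.005]
scene [377.  120.5] [361 103  37  24 175] [-0.144 -0.09   0.005]
scene [442.6 122.3] [429 106  33  39 136] [-0.333  0.058  0.005]
scene [169.4 151.8] [147 136  42  24 290] [ 0.546 -0.392  0.005]
scene [219.3 162.6] [208 153  25  19 212] [ 0.438 -0.251  0.005]
scene [252.  200.5] [237 187  31  25 307] [ 0.444 -0.061  0.005]
scene [279.  231.7] [263 217  33  29 401] [0.448 0.074 0.005]
scene [322.  271.7] [305 255  36  33 521] [0.435 0.237 0.005]
```

View pics/c1.png

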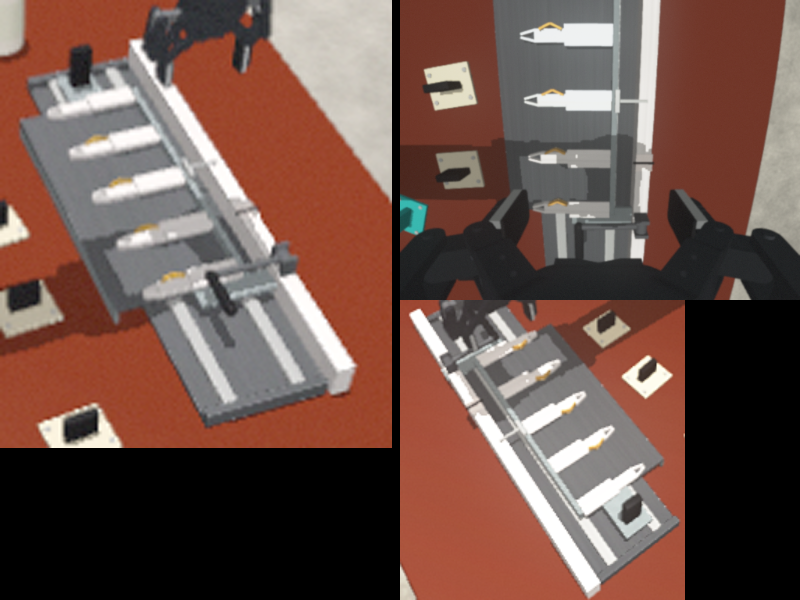

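move_arm --pt "-50 0 -25 0 0 0" --pt "-50 0 -25 0 0 0" --pt "-40 0 -20 0 0 0" --pt "0 0 0 0 0 0" --pt "0 0 0 0 0 0"

```text
time_s: 0.65
position: [0.6751, -0.1305, 0.2963]
eef_rot: [0.0, 0.708, 0.706, 0.0]
wrist_force: [0.5, 0.9, -0.9]
gripper_width: 0.0855
finger_force: 0.0
```

Run:
```python
from h import *
im,c=snap('wrist','w1');snap('side','s1');snap('scene','sc1')
cv2.imwrite('pics/w1b.png',cv2.resize(im,(800,600),interpolation=cv2.INTER_CUBIC))
```

```text
(no output)
```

View pics/w1b.png

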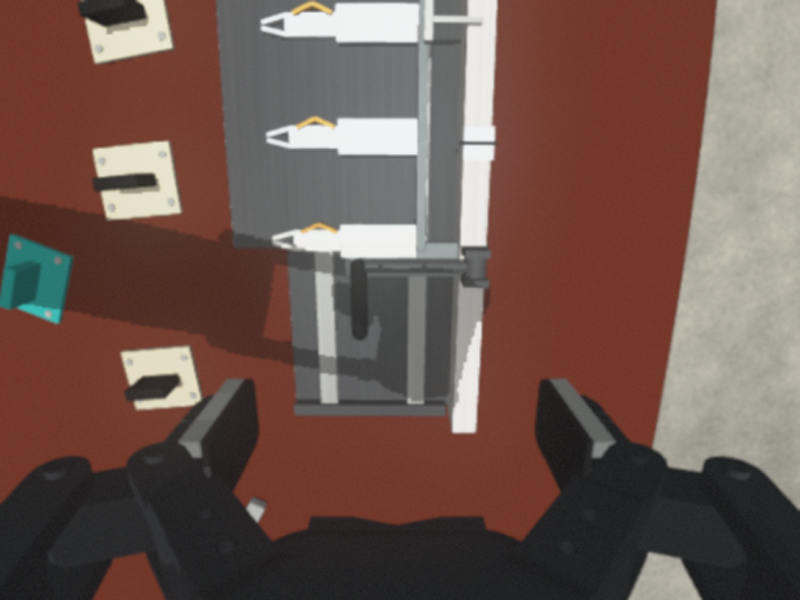

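Run:
```python
from h import *
im,c=load('w1');w0,c0=load('wrist0');s1,cs=load('s1');sc,cc=load('sc1')
k=1.5625
P=lambda u,v,z:plane(c,(u/k,v/k),z).round(4)
print('mark',P(478,143,.046),'ptr tip',P(481,20,.055),'grip ends',P(358,260,.058),P(360,340,.058),'pivot',P(475,266,.058))
print('handle base/ rail bottom corners',P(452,432,.044),P(476,432,.044),P(467,250,.044),P(497,0,.044),P(468,0,.044))
print('plate edge',P(296,412,.008),P(444,412,.008), P(290,252,.008))
print('carr front',P(232,246,.03),P(220,0,.03),'rails tips',P(262,24,.039),P(267,137,.039),P(273,240,.039))
# dark bar in w1
g=im.max(2)
for r in range(165,225,6): 
    row=g[r,205:260]; print(r,row[::1].tolist() if r in(183,201) else '')
# wrist0 same points by projection & marks
for n,f,cx in(('w0',w0,c0),('s1',s1,cs),('sc1',sc,cc)):
    print(n,proj(cx,[P(478,143,.046),P(481,20,.055),P(360,340,.058),P(475,266,.058)]).round(1).tolist())
a=cv2.resize(s1[110:290,250:390],None,fx=3.3,fy=3.3,interpolation=cv2.INTER_CUBIC)
b=cv2.resize(w0[60:330,200:330],None,fx=2.2,fy=2.2,interpolation=cv2.INTER_CUBIC)
o=np.zeros((600,800,3),np.uint8);o[:a.shape[0],:a.shape[1]]=a;o[:b.shape[0],480:480+b.shape[1]]=b
cv2.imwrite('pics/c2.png',o)
```

```text
mark [ 0.7397 -0.0424  0.046 ] ptr tip [0.7376 0.045  0.055 ] grip ends [ 0.6437 -0.134   0.058 ] [ 0.6437 -0.2032  0.058 ] pivot [ 0.7391 -0.1392  0.058 ]
handle base/ rail bottom corners [ 0.7269 -0.3012  0.044 ] [ 0.7496 -0.3014  0.044 ] [ 0.7342 -0.1284  0.044 ] [0.7511 0.0624 0.044 ] [0.7292 0.0621 0.044 ]
plate edge [ 0.5725 -0.2997  0.008 ] [ 0.7228 -0.2999  0.008 ] [ 0.5773 -0.1358  0.008 ]
carr front [ 0.5315 -0.1263  0.03  ] [0.5372 0.069  0.03  ] rails tips [0.572  0.0478 0.039 ] [ 0.571  -0.0365  0.039 ] [ 0.5704 -0.1201  0.039 ]
165 
171 
177 
183 [198, 198, 200, 197, 198, 199, 188, 151, 114, 91, 81, 79, 78, 80, 79, 80, 77, 81, 80, 68, 59, 58, 59, 59, 59, 62, 58, 58, 60, 61, 71, 77, 82, 79, 78, 78, 81, 79, 80, 79, 81, 80, 80, 81, 81, 81, 80, 79, 81, 78, 78, 79, 78, 77, 78]
189 
195 
201 [199, 196, 197, 197, 196, 198, 197, 196, 184, 130, 103, 101, 98, 97, 94, 91, 84, 80, 76, 69, 56, 51, 52, 50, 51, 51, 54, 52, 50, 55, 61, 73, 75, 75, 77, 80, 77, 75, 75, 73, 74, 73, 74, 76, 74, 77, 74, 73, 74, 74, 74, 74, 72, 74, 74]
207 
213 
219 
w0 [[311.9, 209.1], [315.8, 131.5], [230.0, 332.9], [308.6, 289.2]]
s1 [[338.1, 194.7], [327.2, 176.6], [333.3, 232.9], [351.1, 211.8]]
sc1 [[163.6, 248.5], [180.2, 271.2], [166.8, 189.9], [146.3, 220.8]]
```

View pics/c2.png

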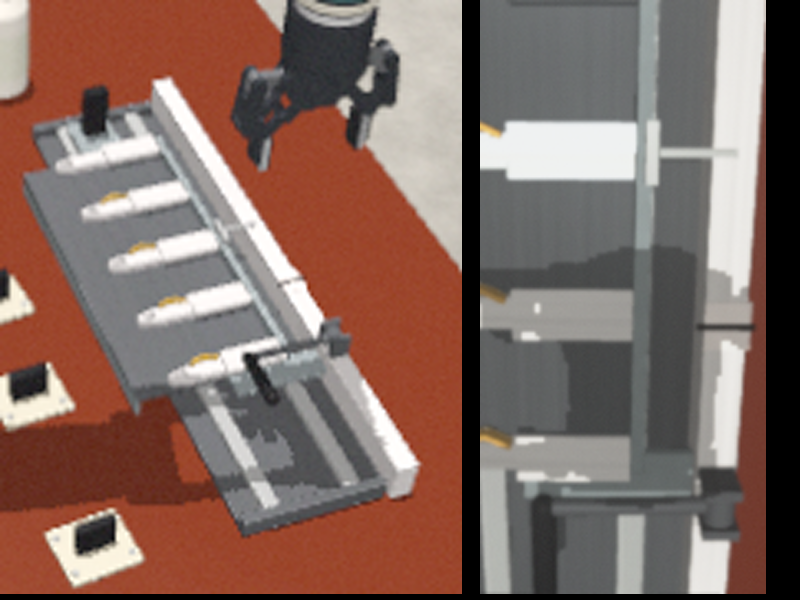

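Run:
```python
from h import *
im,c=load('w1');w0,c0=load('wrist0');s1,cs=load('s1');sc,cc=load('sc1')
k=1.5625
f=lambda u,v:ray(c,(u/k,v/k)); f0=lambda u,v:ray(c0,(200+(u-480)/2.2,60+v/2.2)); fs=lambda u,v:ray(cs,(250+u/3.3,110+v/3.3))
for n,r in dict(mark=[f(478,143),f0(727,327),fs(290,281)],ptr=[f(481,20),f0(737,152),fs(252,223)],ptrw=[f(481,20),f0(737,152)],gripend=[f(360,339),fs(270,398)],griparm=[f(358,264),f0(543,497),fs(248,358)]).items():
    X,e=tri(r);print(n,X.round(4),np.round(e,4))
```

```text
mark [ 0.74   -0.0423  0.0439] [0.0001 0.0005 0.0006]
ptr [0.7385 0.0474 0.0479] [0.0005 0.0015 0.0019]
ptrw [0.7393 0.0469 0.0485] [0.0006 0.0006]
gripend [ 0.6422 -0.1987  0.0645] [0.0023 0.0023]
griparm [ 0.6442 -0.1371  0.0561] [0.001  0.0012 0.0014]
```

move_arm --pt "-24 -16 40 0 0 0" --pt "-23 -16 45 0 0 0" --pt "0 0 45 0 0 0" --pt "0 0 45 0 0 0" --pt "0 0 45 0 0 0" --pt "0 0 25 0 0 0" --pt "0 0 11 0 0 0" --pt "0 0 0 0 0 0" --gripper 0.2

```text
time_s: 1.6
position: [0.6421, -0.1734, 0.0399]
eef_rot: [-0.002, 0.707, 0.708, -0.001]
wrist_force: [-0.3, -1.0, 0.8]
gripper_width: 0.0688
finger_force: 0.0
```

move_arm --pt "0 0 0 0 0 0" --pt "0 0 0 0 0 0" --pt "0 0 0 0 0 0" --pt "0 0 0 0 0 0" --pt "0 0 0 0 0 0" --gripper 1 --force 25

```text
time_s: 2.1
position: [0.6439, -0.1756, 0.0438]
eef_rot: [0.0, 0.707, 0.707, -0.0]
wrist_force: [-3.2, -1.2, 3.6]
gripper_width: 0.0124
finger_force: 25.6
```

move_arm --pt "0 1.1 -14.2 0 0 0" --pt "0 3.2 -13.9 0 0 0" --pt "0 5.2 -13.2 0 0 0" --pt "0 7.1 -12.3 0 0 0" --pt "0 8.9 -11.2 0 0 0" --pt "0 10.4 -9.6 0 0 0" --pt "0 11.8 -8 0 0 0" --pt "0 5 -2.5 0 0 0" --pt "0 0 0 0 0 0"

```text
time_s: 3.0
position: [0.698, -0.1756, 0.1324]
eef_rot: [0.001, 0.707, 0.707, 0.0]
wrist_force: [-7.5, 0.4, 12.3]
gripper_width: 0.0127
finger_force: 27.0
```

Run:
```python
from h import *
print({k:np.round(v,4).tolist() for k,v in bot.get_state().items() if k in('position','wrist_force','gripper_width','finger_force')})
im,c=snap('wrist','w2');s,_=snap('side','s2')
o=np.zeros((600,800,3),np.uint8);a=cv2.resize(s[110:290,250:390],None,fx=2.4,fy=2.4);o[:a.shape[0],:a.shape[1]]=a
o[:338,340:790]=cv2.resize(im,(450,338));cv2.imwrite('pics/c3.png',o)
```

```text
{'position': [0.698, -0.1756, 0.1324], 'wrist_force': [-7.4876, 0.427, 12.2538], 'finger_force': 26.966, 'gripper_width': 0.0127}
```

View pics/c3.png

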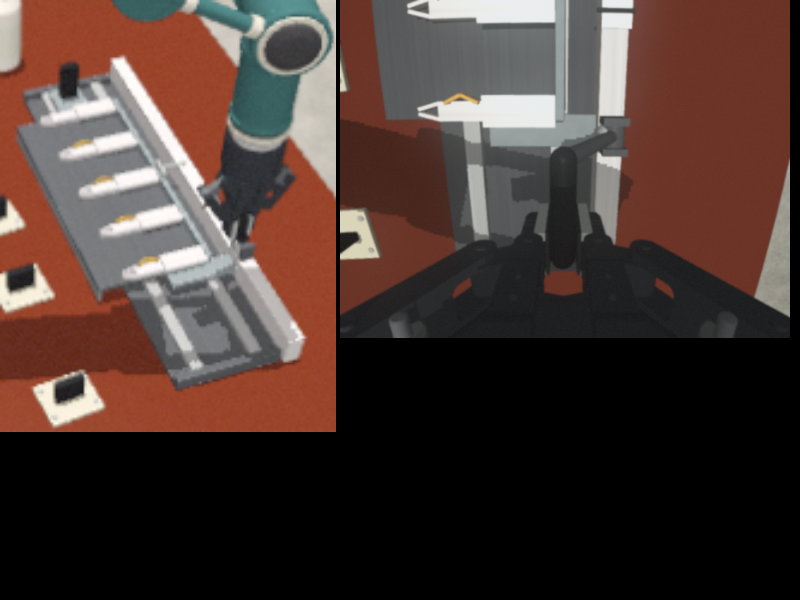

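move_arm --pt "0 0 0 0 0 0" --pt "0 0 0 0 0 0" --pt "0 0 -20 0 0 0" --pt "0 0 -45 0 0 0" --pt "25 -5 -45 0 0 0" --pt "50 -10 -30 0 0 0" --pt "50 -10 0 0 0 0" --pt "50 -10 0 0 0 0" --pt "50 -10 0 0 0 0" --pt "50 0 0 0 0 0" --gripper 0.3

```text
time_s: 4.1
position: [0.6531, 0.0905, 0.2622]
eef_rot: [0.0, 0.707, 0.707, 0.001]
wrist_force: [0.2, -1.0, -0.1]
gripper_width: 0.0598
finger_force: 0.0
```

move_arm --pt "0 0 0 0 0 0" --pt "0 0 0 0 0 0"

```text
time_s: 4.3
position: [0.654, 0.0902, 0.2617]
eef_rot: [0.0, 0.706, 0.708, 0.0]
wrist_force: [0.6, -0.7, 0.1]
gripper_width: 0.06
finger_force: 0.0
```

Run:
```python
from h import *
im,c=snap('wrist','w3');s,_=snap('side','s3');b,_=snap('scene','sc3')
o=np.zeros((600,800,3),np.uint8)
o[:384,:512]=im
a=cv2.resize(s[110:290,250:390],None,fx=2,fy=2);o[:360,515:795]=a
a=cv2.resize(b[285:345,215:305],None,fx=3.5,fy=3.5);o[385:595,:315]=a
a=cv2.resize(s[125:180,255:320],None,fx=3.5,fy=3.5);o[385:385+a.shape[0],320:320+a.shape[1]]=a
cv2.imwrite('pics/c4.png',o)
```

```text
(no output)
```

View pics/c4.png

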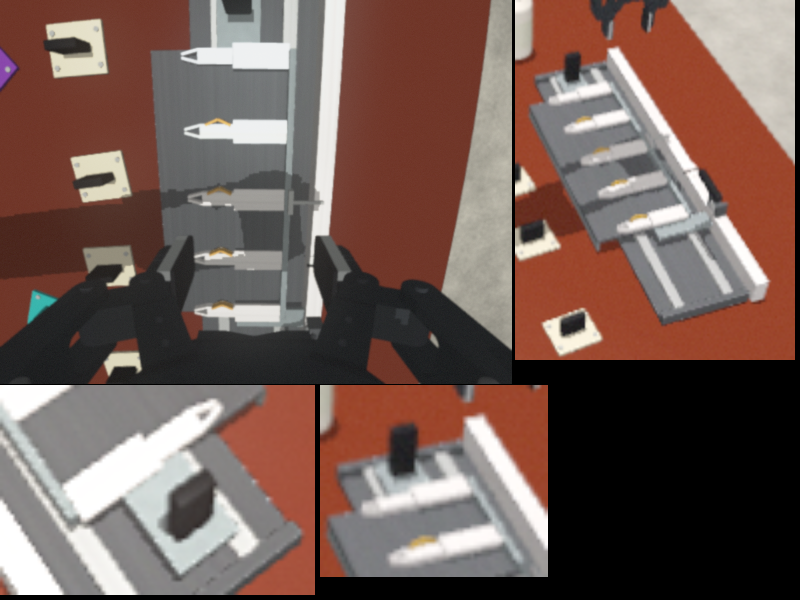

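Run:
```python
from h import *
im,c=load('w3');s,cs=load('s3');b,cc=load('sc3')
for n,i,x0,x1,y0,y1 in(('side',s,262,295,128,165),('scene',b,255,285,300,335)):
    m=(i[y0:y1,x0:x1].max(2)<75); ys,xs=np.nonzero(m); 
    nn,l,st,ce=cv2.connectedComponentsWithStats(m.astype(np.uint8));k=1+st[1:,4].argmax()
    print(n,st[k]+[x0,y0,0,0,0],ce[k]+[x0,y0])
    for yy in range(y1-y0): 
        xx=np.nonzero(l[yy]==k)[0]
        if len(xx):print(yy+y0,xx.min()+x0,xx.max()+x0,end='; ')
    print()
ts=tri([ray(cs,(278.7,138.5)),ray(cc,(271.5,312))]);print(ts)
print(plane(cs,(278.7,138.5),.094),plane(cc,(271.5,312),.094))
X=(.64,.26,.07)
m=(im[:30,200:270].max(2)<60);ys,xs=np.nonzero(m);print('wrist',xs.min()+200,xs.max()+200,ys.max(),plane(c,((xs.min()+xs.max())/2+200,ys.max()),.035))
```

```text
side [275 136   8  15 100] [278.34 143.13]
136 281 281; 137 276 281; 138 276 282; 139 275 282; 140 275 282; 141 275 282; 142 275 282; 143 275 281; 144 275 282; 145 275 282; 146 275 281; 147 275 281; 148 275 281; 149 275 281; 150 276 278; 
scene [263 310  14  19 137] [269.17518248 320.0729927 ]
310 273 274; 311 271 274; 312 269 275; 313 268 276; 314 266 275; 315 265 275; 316 264 275; 317 264 275; 318 264 275; 319 264 275; 320 264 275; 321 264 275; 322 263 274; 323 263 273; 324 263 272; 325 263 271; 326 263 269; 327 264 268; 328 265 267; 
(array([0.63172008, 0.26542668, 0.08786688]), [np.float64(0.0034969984672602954), np.float64(0.0034969984672601293)])
[0.63161907 0.25622577 0.094     ] [0.63016292 0.26864532 0.094     ]
wrist 223 250 12 [0.6344355  0.26193004 0.035     ]
```

move_arm --pt "0 0 0 0 0 -8.5" --pt "0 0 0 0 0 -8.5" --pt "0 0 0 0 0 -8.5" --pt "0 0 0 0 0 -8.5" --pt "0 0 0 0 0 -8.5" --pt "0 0 0 0 0 -8.5" --pt "0 0 0 0 0 -8.5" --pt "0 0 0 0 0 -8.5" --pt "0 0 0 0 0 -8.5" --pt "0 0 0 0 0 -8.5"

```text
time_s: 5.45
position: [0.6542, 0.0863, 0.2612]
eef_rot: [-0.0, 0.042, 0.999, -0.0]
wrist_force: [-0.0, 0.7, -0.3]
gripper_width: 0.0599
finger_force: 0.0
```

move_arm --pt "0 0 0 0 0 -5" --pt "11 44 0 0 0 0" --pt "11 44 0 0 0 0" --pt "0 44 0 0 0 0" --pt "0 44 0 0 0 0" --pt "0 0 0 0 0 0" --pt "0 0 0 0 0 0"

```text
time_s: 6.15
position: [0.6323, 0.2638, 0.261]
eef_rot: [-0.0, -0.0, 1.0, -0.0]
wrist_force: [-0.4, -0.9, -0.1]
gripper_width: 0.0597
finger_force: 0.0
```

Run:
```python
from h import *
im,c=snap('wrist','w4')
print(bot.get_state()['position'],bot.get_state()['eef_rot'],proj(c,[(.632,.266,.094)]))
cv2.imwrite('pics/w4b.png',im)
```

```text
[0.63235496 0.26288705 0.26103387] [-1.66491968e-04  5.39699201e-04  9.99999721e-01 -4.87921217e-04] [[256.62473327 176.72468752]]
```

View pics/w4b.png

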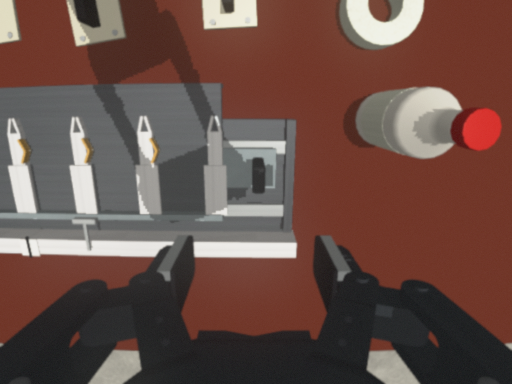

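move_arm --pt "0 4 40 0 0 0" --pt "0 0 45 0 0 0" --pt "0 0 45 0 0 0" --pt "0 0 40 0 0 0" --pt "0 0 25 0 0 0" --pt "0 0 11 0 0 0" --pt "0 0 0 0 0 0"

```text
time_s: 6.9
position: [0.631, 0.2661, 0.0534]
eef_rot: [-0.002, 0.001, 1.0, -0.001]
wrist_force: [0.4, 0.0, 0.0]
gripper_width: 0.06
finger_force: 0.0
```

move_arm --pt "0 0 0 0 0 0" --pt "0 0 0 0 0 0" --pt "0 0 0 0 0 0" --pt "0 0 0 0 0 0" --pt "0 0 0 0 0 0" --gripper 1 --force 30

```text
time_s: 7.4
position: [0.6334, 0.2688, 0.0577]
eef_rot: [0.002, 0.0, 1.0, 0.0]
wrist_force: [-0.1, -1.6, 5.8]
gripper_width: 0.0138
finger_force: 31.6
```

move_arm --pt "0 -8 0 0 0 0" --pt "0 -12 0 0 0 0" --pt "0 -12 0 0 0 0" --pt "0 -12 0 0 0 0" --pt "0 -12 0 0 0 0" --pt "0 -12 0 0 0 0" --pt "0 -10 0 0 0 0" --pt "0 -6 0 0 0 0" --pt "0 0 0 0 0 0" --pt "0 0 0 0 0 0"

```text
time_s: 8.4
position: [0.633, 0.1841, 0.0577]
eef_rot: [0.001, 0.0, 1.0, 0.0]
wrist_force: [-2.7, -2.4, 8.8]
gripper_width: 0.0136
finger_force: 32.0
```

Run:
```python
from h import *
im,c=snap('wrist','w5');s,_=snap('side','s5');b,_=snap('scene','sc5')
print(bot.get_state()['position'])
o=np.zeros((600,800,3),np.uint8)
o[:230,:307]=cv2.resize(im,(307,230))
a=cv2.resize(s[160:230,300:370],None,fx=5,fy=5,interpolation=cv2.INTER_CUBIC);o[:350,400:750]=a
a=cv2.resize(b[220:290,130:200],None,fx=5,fy=5,interpolation=cv2.INTER_CUBIC);o[240:590,:350]=a
cv2.imwrite('pics/c5.png',o)
```

```text
[0.63291984 0.18423653 0.05771557]
```

View pics/c5.png

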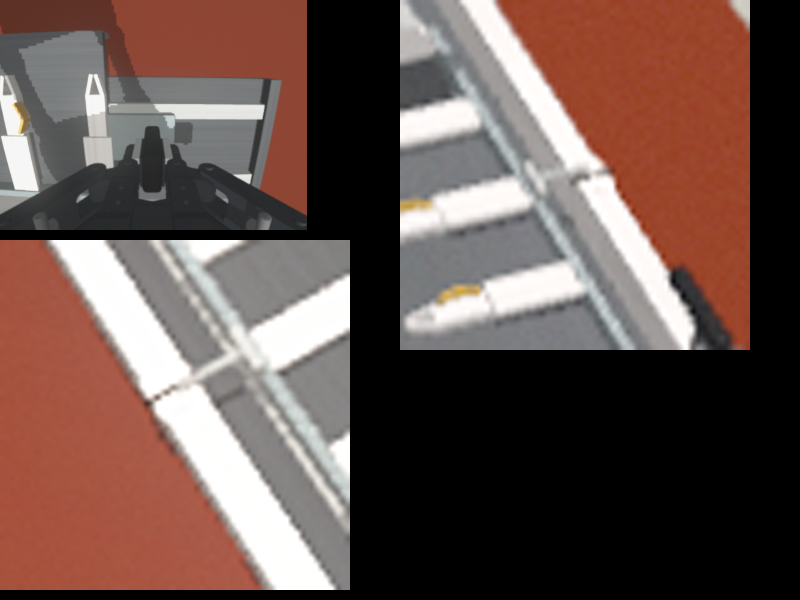

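Run:
```python
from h import *
cs=load('s5')[1];cc=load('sc5')[1]
print('scene line end',plane(cc,(159.6,252.6),.044),'ptr',plane(cc,(168.5,249),.048),plane(cc,(177,243.5),.048))
print('side line end',plane(cs,(342,194.4),.044),'ptr',plane(cs,(334,196),.048),plane(cs,(338,195.2),.048))
print(proj(cc,[(.7385,-.0376,.048),(.7385,-.0423,.048),(.75,-.0423,.044)]),proj(cs,[(.7385,-.0376,.048),(.7385,-.0423,.048),(.75,-.0423,.044)]))
```

```text
scene line end [ 0.75343994 -0.03871963  0.044     ] ptr [ 0.73043919 -0.03216953  0.048     ] [ 0.70479299 -0.03377702  0.048     ]
side line end [ 0.75449117 -0.04357325  0.044     ] ptr [ 0.72242872 -0.04531647  0.048     ] [ 0.73728032 -0.04616836  0.048     ]
[[164.71385268 249.12532914]
 [163.86628451 247.84366044]
 [160.16548291 250.92522788]] [[337.23915974 193.45577158]
 [337.8305581  194.36770668]
 [340.67285208 194.44292484]]
```

move_arm --pt "0 -4 0 0 0 0" --pt "0 0 0 0 0 0" --pt "0 0 0 0 0 0" --pt "0 0 0 0 0 0" --pt "0 0 0 0 0 0"

```text
time_s: 9.05
position: [0.6329, 0.1809, 0.0577]
eef_rot: [0.001, 0.0, 1.0, 0.0]
wrist_force: [-2.4, -0.6, 7.5]
gripper_width: 0.0134
finger_force: 32.0
```

move_arm --pt "0 0 0 0 0 0" --pt "0 0 0 0 0 0" --pt "0 0 -20 0 0 0" --pt "0 0 -45 0 0 0" --pt "0 -45 -45 0 0 0" --pt "0 -45 -40 0 0 0" --pt "0 -45 0 0 0 0" --pt "0 -45 0 0 0 0" --pt "0 -40 0 0 0 0" --gripper 0.35

```text
time_s: 9.95
position: [0.6317, -0.0242, 0.1892]
eef_rot: [0.0, -0.0, 1.0, -0.0]
wrist_force: [1.0, -0.2, 0.1]
gripper_width: 0.0555
finger_force: 0.0
```

move_arm --pt "40 0 0 0 0 0" --pt "40 0 0 0 0 0" --pt "0 0 0 0 0 0" --pt "0 0 0 0 0 0"

```text
time_s: 10.35
position: [0.5511, -0.0224, 0.1886]
eef_rot: [-0.0, 0.0, 1.0, 0.0]
wrist_force: [0.8, 0.0, 0.3]
gripper_width: 0.0553
finger_force: 0.0
```

Run:
```python
from h import *
im,c=snap('wrist','w6')
print(bot.get_state()['position'],proj(c,[(.74,-.0423,.044),(.7385,-.0423,.048)]))
o=np.zeros((600,800,3),np.uint8)
o[:300,:400]=cv2.resize(im,(400,300))
p=proj(c,[(.74,-.0423,.044)])[0].astype(int)
x0,y0=max(0,p[0]-40),max(0,p[1]-50);print(x0,y0)
a=cv2.resize(im[y0:y0+90,x0:x0+80],None,fx=5,fy=5,interpolation=cv2.INTER_CUBIC);o[:a.shape[0],400:400+a.shape[1]]=a
cv2.imwrite('pics/c6.png',o)
```

```text
[ 0.5524146  -0.02231103  0.18920622] [[237.23857811 340.47779197]
 [237.03996548 341.95098512]]
197 290
```

View pics/c6.png

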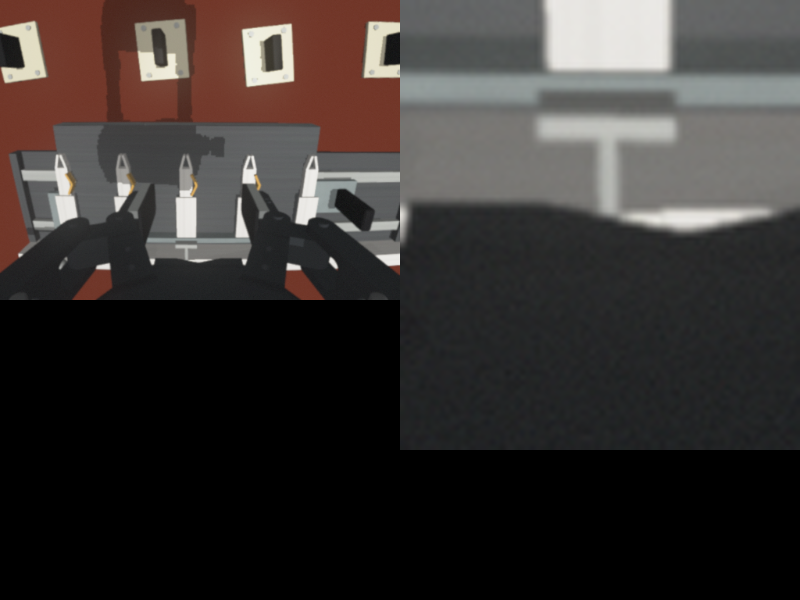

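move_arm --pt "-40 -20 -25 0 0 0" --pt "-50 0 -25 0 0 0" --pt "-50 0 -25 0 0 0" --pt "-10 0 -25 0 0 0" --pt "0 0 0 0 0 0" --pt "0 0 0 0 0 0" --gripper 1

```text
time_s: 11.0
position: [0.6914, -0.0416, 0.283]
eef_rot: [0.0, -0.0, 1.0, -0.0]
wrist_force: [-0.5, -0.1, -0.5]
gripper_width: 0.0002
finger_force: 0.0
```

Run:
```python
from h import *
im,c=snap('wrist','w7')
print(bot.get_state()['position'],proj(c,[(.74,-.0423,.044),(.7385,-.0423,.048)]))
o=np.zeros((600,800,3),np.uint8)
o[:300,:400]=cv2.resize(im,(400,300))
p=proj(c,[(.74,-.0423,.044)])[0].astype(int)
x0,y0=max(0,p[0]-40),max(0,p[1]-50);print(x0,y0)
a=cv2.resize(im[y0:y0+90,x0:x0+80],None,fx=5,fy=5,interpolation=cv2.INTER_CUBIC);o[:a.shape[0],400:400+a.shape[1]]=a
cv2.imwrite('pics/c7.png',o)
```

```text
[ 0.690084   -0.04157907  0.28175824] [[253.67706061 200.7551141 ]
 [253.67733411 200.57080663]]
213 150
```

View pics/c7.png

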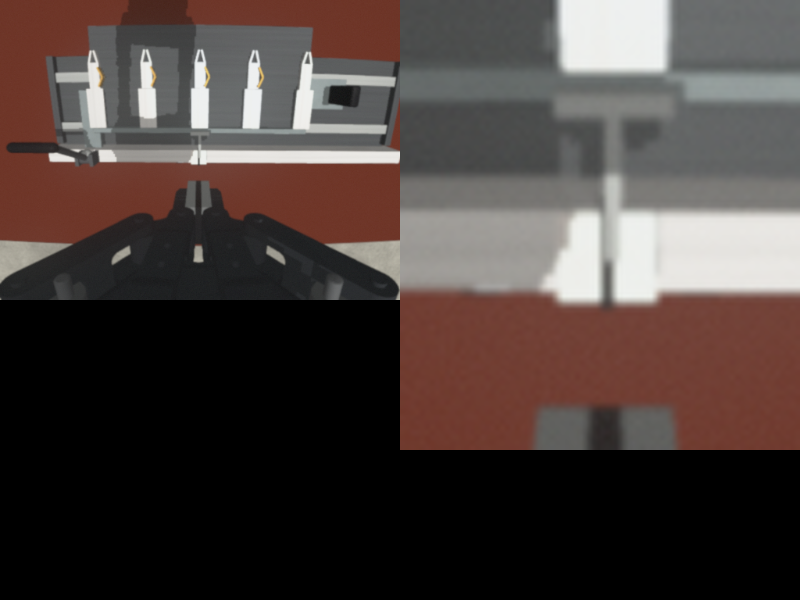

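move_arm --pt "0 0 0 0 0 8.5" --pt "0 0 0 0 0 8.5" --pt "0 0 0 0 0 8.5" --pt "0 0 0 0 0 8.5" --pt "0 0 0 0 0 8.5" --pt "0 0 0 0 0 8.5" --pt "0 0 0 0 0 8.5" --pt "0 0 0 0 0 8.5" --pt "0 0 0 0 0 8.5" --pt "0 0 0 0 0 8.5" --gripper 0.35

```text
time_s: 12.05
position: [0.6885, -0.0416, 0.2809]
eef_rot: [-0.001, 0.678, 0.735, -0.001]
wrist_force: [-0.2, 0.5, 0.2]
gripper_width: 0.0557
finger_force: 0.0
```

move_arm --pt "0 0 0 0 0 5" --pt "-45 2 0 0 0 0" --pt "-45 2 0 0 0 0" --pt "-45 2 0 0 0 0" --pt "-45 2 0 0 0 0" --pt "-42 0 0 0 0 0" --pt "0 0 40 0 0 0" --pt "0 0 20 0 0 0" --pt "0 0 0 0 0 0" --pt "0 0 0 0 0 0"

```text
time_s: 13.05
position: [0.6971, -0.2632, 0.2215]
eef_rot: [-0.001, 0.707, 0.707, -0.001]
wrist_force: [0.0, 0.3, 0.5]
gripper_width: 0.0556
finger_force: 0.0
```

Run:
```python
from h import *
im,c=snap('wrist','w8')
print(bot.get_state()['position'],bot.get_state()['eef_rot'])
print(proj(c,[(.6975,-.264,.1466),(.6975,-.228,.1466),(.6975,-.284,.1466)]))
cv2.imwrite('pics/w8b.png',im)
```

```text
[ 0.69820614 -0.26349148  0.22353967] [1.09374692e-04 7.06961085e-01 7.07252438e-01 8.20065836e-06]
[[255.07180149 203.71987897]
 [255.11994581 155.89345147]
 [255.04471345 228.53146943]]
```

View pics/w8b.png

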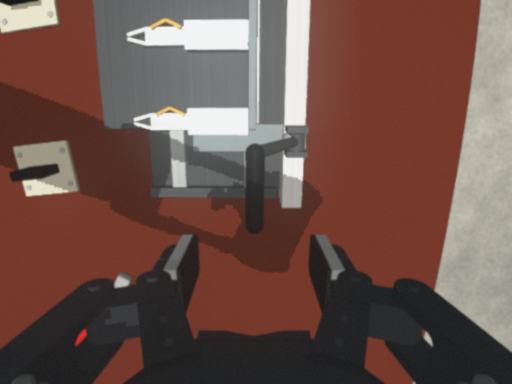

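move_arm --pt "0 0 40 0 0 0" --pt "0 0 35 0 0 0" --pt "0 0 15 0 0 0" --pt "0 0 0 0 0 0"

```text
time_s: 13.5
position: [0.6971, -0.2628, 0.131]
eef_rot: [-0.002, 0.707, 0.707, -0.001]
wrist_force: [-0.2, -0.4, -0.3]
gripper_width: 0.0555
finger_force: 0.0
```

move_arm --pt "0 0 0 0 0 0" --pt "0 0 0 0 0 0" --pt "0 0 0 0 0 0" --pt "0 0 0 0 0 0" --pt "0 0 0 0 0 0" --gripper 1 --force 25

```text
time_s: 14.0
position: [0.6994, -0.2646, 0.136]
eef_rot: [0.002, 0.707, 0.707, 0.001]
wrist_force: [-2.7, 0.4, 6.4]
gripper_width: 0.0125
finger_force: 25.8
```

move_arm --pt "0 -5 2.5 0 0 0" --pt "0 -11.8 8 0 0 0" --pt "0 -10.4 9.6 0 0 0" --pt "0 -8.9 11.2 0 0 0" --pt "0 -7.1 12.3 0 0 0" --pt "0 -5.2 13.2 0 0 0" --pt "0 -3.2 13.9 0 0 0" --pt "0 -1.1 14.2 0 0 0" --pt "0 0 2 0 0 0" --pt "0 0 0 0 0 0"

```text
time_s: 15.0
position: [0.6436, -0.2639, 0.0454]
eef_rot: [-0.002, 0.707, 0.707, -0.001]
wrist_force: [-6.0, -1.3, -1.2]
gripper_width: 0.0127
finger_force: 29.6
```

move_arm --pt "0 0 3 0 0 0" --pt "0 0 0 0 0 0" --pt "0 0 0 0 0 0"

```text
time_s: 15.3
position: [0.6435, -0.264, 0.043]
eef_rot: [-0.002, 0.707, 0.707, -0.001]
wrist_force: [-6.9, -1.2, 0.3]
gripper_width: 0.013
finger_force: 30.0
```

move_arm --pt "0 0 0 0 0 0" --pt "0 0 0 0 0 0" --pt "0 0 -20 0 0 0" --pt "0 0 -45 0 0 0" --pt "20 0 -45 0 0 0" --pt "45 0 -45 0 0 0" --pt "45 0 -45 0 0 0" --pt "0 0 0 0 0 0" --pt "0 0 0 0 0 0" --gripper 0.35

```text
time_s: 16.2
position: [0.6473, -0.1726, 0.2265]
eef_rot: [0.002, 0.706, 0.708, 0.001]
wrist_force: [-0.8, -0.1, -0.5]
gripper_width: 0.0556
finger_force: 0.0
```

Run:
```python
from h import *
im,c=snap('wrist','w9')
print(bot.get_state()['position'],bot.get_state()['eef_rot'])
print(proj(c,[(.7385,-.0423,.048),(.643,-.264,.058)]))
o=np.zeros((600,800,3),np.uint8)
o[:384,:512]=im
p=proj(c,[(.74,-.0423,.044)])[0].astype(int)
x0,y0=max(0,p[0]-27),max(0,p[1]-40);print(x0,y0)
a=cv2.resize(im[y0:y0+80,x0:x0+54],None,fx=5,fy=5,interpolation=cv2.INTER_CUBIC);o[:a.shape[0],520:520+a.shape[1]]=a
cv2.imwrite('pics/c9.png',o)
```

```text
[ 0.64609916 -0.17308154  0.22425395] [7.43691387e-04 7.06758612e-01 7.07454362e-01 1.92938373e-04]
[[346.09062933  43.87932881]
 [249.26792981 254.33322228]]
319 4
```

View pics/c9.png

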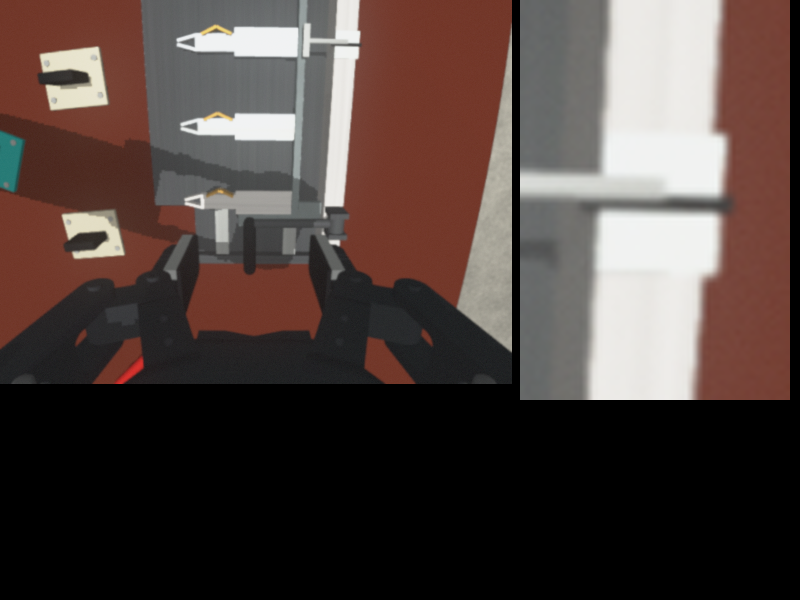

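move_arm --pt "31 10 0 0 0 0" --pt "31 10 0 0 0 0" --pt "0 0 0 0 0 0" --pt "0 0 0 0 0 0" --pt "0 0 0 0 0 0"

```text
time_s: 16.75
position: [0.6649, -0.1124, 0.2222]
eef_rot: [-0.001, 0.707, 0.707, -0.001]
wrist_force: [0.4, -0.8, -0.6]
gripper_width: 0.0558
finger_force: 0.0
```

Run:
```python
from h import *
im,c=snap('wrist','w10');print(bot.get_state()['position'])
im9,c9=load('w9');im7,c7=load('w7')
for n,I,C in(('w9',im9,c9),('w10',im,c)):
    # sample columns along y at x slightly inside (pointer, x=.733) and outside (line, x=.746)
    for nm,x,z in(('ptr',.733,.048),('line',.7455,.044)):
        ys=np.arange(-.060,-.020,.0005)
        p=proj(C,[(x,y,z) for y in ys]).astype(np.float32)
        g=cv2.remap(cv2.cvtColor(I,cv2.COLOR_BGR2GRAY),p[:,0].reshape(1,-1),p[:,1].reshape(1,-1),cv2.INTER_CUBIC)[0].astype(int)
        wgt=np.clip(np.median(g)-15-g,0,None);print(n,nm,(wgt*ys).sum()/max(wgt.sum(),1),g[::3].tolist())
```

```text
[ 0.66503229 -0.11250564  0.22258749]
w9 ptr -0.04251936026936025 [235, 234, 233, 230, 242, 242, 242, 242, 242, 242, 227, 124, 142, 203, 212, 231, 242, 242, 241, 242, 239, 235, 234, 234, 234, 234, 234]
w9 line -0.04186606567933031 [235, 235, 235, 238, 241, 241, 241, 241, 242, 241, 242, 181, 75, 154, 237, 241, 242, 242, 242, 242, 241, 237, 235, 234, 235, 234, 235]
w10 ptr -0.04238814913448733 [230, 231, 232, 234, 238, 240, 240, 240, 240, 240, 236, 161, 169, 205, 217, 236, 240, 240, 240, 240, 240, 235, 232, 232, 232, 232, 232]
w10 line -0.042133620689655156 [232, 232, 233, 236, 239, 240, 240, 240, 240, 240, 236, 151, 82, 175, 236, 240, 240, 240, 240, 240, 240, 236, 233, 232, 232, 232, 232]
```

move_arm --pt "0 15 45 0 0 0" --pt "0 15 45 0 0 0" --pt "0 0 0 0 0 0" --pt "0 0 0 0 0 0" --pt "0 0 0 0 0 0"

```text
time_s: 17.3
position: [0.6967, -0.1121, 0.1364]
eef_rot: [0.001, 0.707, 0.707, 0.001]
wrist_force: [-0.3, -0.2, 0.4]
gripper_width: 0.0556
finger_force: 0.0
```

Run:
```python
from h import *
im,c=snap('wrist','w11');print(bot.get_state()['position'],-c['R'].T@c['t'])
g0=cv2.cvtColor(im,cv2.COLOR_BGR2GRAY)
for nm,x,z in(('ptr',.729,.048),('ptr',.732,.048),('ptr',.735,.048),('x',.7375,.048),('x',.74,.044),('line',.743,.044),('line',.7455,.044),('line',.748,.044)):
    ys=np.arange(-.050,-.032,.0005)
    p=proj(c,[(x,y,z) for y in ys]).astype(np.float32)
    g=cv2.remap(g0,p[:,0].reshape(1,-1),p[:,1].reshape(1,-1),cv2.INTER_CUBIC)[0].astype(int)
    print(nm,x,p[0].round(),g.tolist())
```

```text
[ 0.69717208 -0.11205394  0.13727789] [ 0.69581951 -0.04303986  0.27806569]
ptr 0.729 [297. 117.] [240, 241, 240, 240, 240, 240, 240, 240, 240, 240, 240, 238, 223, 188, 151, 156, 181, 204, 210, 214, 214, 216, 218, 225, 233, 238, 240, 240, 240, 239, 239, 240, 240, 240, 240, 240]
ptr 0.732 [301. 117.] [240, 240, 240, 240, 240, 240, 240, 240, 240, 241, 240, 237, 217, 176, 142, 152, 181, 203, 211, 214, 214, 214, 217, 225, 233, 238, 240, 240, 240, 240, 240, 240, 240, 240, 240, 240]
ptr 0.735 [306. 117.] [240, 240, 239, 240, 240, 240, 240, 240, 240, 240, 240, 238, 216, 175, 142, 151, 181, 203, 208, 211, 213, 214, 217, 224, 233, 238, 240, 240, 240, 240, 240, 240, 240, 240, 240, 240]
x 0.7375 [309. 117.] [240, 240, 240, 240, 240, 240, 240, 240, 240, 240, 239, 239, 215, 174, 139, 150, 180, 201, 209, 211, 211, 212, 215, 223, 233, 238, 240, 240, 239, 239, 240, 240, 240, 240, 240, 240]
x 0.74 [311. 117.] [240, 240, 240, 240, 240, 240, 240, 240, 240, 240, 239, 238, 215, 172, 133, 136, 160, 178, 188, 201, 215, 219, 221, 224, 232, 237, 239, 239, 240, 240, 239, 240, 240, 240, 239, 239]
line 0.743 [315. 117.] [240, 240, 240, 240, 240, 240, 240, 240, 240, 240, 239, 239, 215, 169, 122, 89, 76, 80, 117, 180, 232, 241, 241, 240, 240, 240, 240, 240, 240, 240, 239, 240, 240, 240, 240, 240]
line 0.7455 [319. 117.] [239, 240, 240, 240, 240, 239, 239, 240, 240, 241, 240, 239, 215, 169, 121, 88, 75, 77, 114, 180, 230, 240, 241, 240, 240, 240, 240, 240, 239, 239, 240, 240, 240, 240, 240, 240]
line 0.748 [322. 117.] [240, 240, 239, 239, 240, 240, 240, 240, 240, 241, 240, 240, 214, 166, 117, 84, 74, 79, 119, 181, 228, 241, 241, 240, 240, 240, 240, 240, 240, 240, 240, 240, 240, 240, 240, 240]
```

move_arm --pt "0 -20 -45 0 0 0" --pt "20 -40 -45 0 0 0" --pt "40 -45 -45 0 0 0" --pt "40 -45 -10 0 0 0" --pt "12 -45 0 0 0 0" --pt "0 0 0 0 0 -8.5" --pt "0 0 0 0 0 -8.5" --pt "0 0 0 0 0 -8.5" --pt "0 0 0 0 0 -8.5" --pt "0 0 0 0 0 -8.5"

```text
time_s: 18.35
position: [0.5331, -0.0242, 0.2559]
eef_rot: [0.003, 0.4, 0.917, 0.001]
wrist_force: [0.8, -0.1, 0.1]
gripper_width: 0.0549
finger_force: 0.0
```

move_arm --pt "0 0 0 0 0 -8.5" --pt "0 0 0 0 0 -8.5" --pt "0 0 0 0 0 -8.5" --pt "0 0 0 0 0 -8.5" --pt "0 0 0 0 0 -8.5" --pt "0 0 0 0 0 -5" --pt "0 0 0 0 0 0" --pt "0 0 0 0 0 0" --pt "0 0 0 0 0 0"

```text
time_s: 19.25
position: [0.5326, -0.0241, 0.2537]
eef_rot: [0.001, 0.001, 1.0, -0.0]
wrist_force: [1.1, -0.2, -0.3]
gripper_width: 0.0557
finger_force: 0.0
```

```bash
cat > cov.py <<'E'
from h import *
def covers(im,c,verbose=False):
    """blade base centre + plate yaw of cream covers: plate corners by minAreaRect on plate top plane z=.006"""
    hsv=cv2.cvtColor(im,cv2.COLOR_BGR2HSV)
    cream=((hsv[...,1]<75)&(hsv[...,2]>95)&(hsv[...,0]>12)&(hsv[...,0]<40)).astype(np.uint8)
    cream=cv2.morphologyEx(cream,cv2.MORPH_CLOSE,np.ones((3,3)))
    out=[]
    cs,_=cv2.findContours(cream,cv2.RETR_EXTERNAL,cv2.CHAIN_APPROX_NONE)
    for k in cs:
        if cv2.contourArea(k)<150: continue
        w=np.array([plane(c,p[0],.006)[:2] for p in k])
        (cx,cy),(a,b),ang=cv2.minAreaRect((w*1000).astype(np.float32))
        if a<b: ang+=90;a,b=b,a
        out.append((cx/1000,cy/1000,a,b,(ang+90)%180-90))
        if verbose: print(k[:,0].mean(0).round(),out[-1])
    return out
E
python3 - <<'E'
from cov import *
im,c=snap('wrist','w12');print(bot.get_state()['position'],bot.get_state()['eef_rot'])
for r in covers(im,c): print(np.round(r,4))
g0=im.min(2)
for x in(.60,.61,.625,.64):
    ys=np.arange(-.24,.16,.0005)
    p=proj(c,[(x,y,.039) for y in ys]).astype(np.float32)
    g=cv2.remap(g0,p[:,0].reshape(1,-1),p[:,1].reshape(1,-1),cv2.INTER_LINEAR)[0]
    m=(g>150).astype(int);d=np.diff(m);print(x,[(round(ys[a+1],4),round(ys[b],4)) for a,b in zip(np.nonzero(d==1)[0],np.nonzero(d==-1)[0])])
cv2.imwrite('pics/w12b.png',im)
E
```

```text
[ 0.532523   -0.02408127  0.25328878] [ 7.36074972e-04  6.02387866e-04  9.99999545e-01 -7.26069783e-05]
[  0.7496   0.3091 103.3789  40.4294  50.3473]
[ 7.533000e-01 -2.550000e-02  2.099382e+02  6.128890e+01 -8.993630e+01]
[ 0.614   0.2763 70.4301 18.159  89.46  ]
[  0.6477   0.1444 139.5004  47.2337   8.5325]
[ 6.468000e-01  5.120000e-02  1.377652e+02  3.322880e+01 -6.008000e+00]
[ 6.46100e-01 -4.20000e-02  1.36939e+02  3.90702e+01  1.62700e+00]
[ 0.6167 -0.1287 77.6184 32.0914 -9.6036]
[  0.6496  -0.2324 131.3755  86.8831  22.4964]
[4.44600e-01 6.76000e-02 7.33490e+01 6.55869e+01 7.13870e+00]
[ 0.4323  0.2312 71.7898 66.2402  2.7459]
[ 0.4358 -0.263  72.6882 66.3714  5.2493]
[ 4.38900e-01 -6.94000e-02  7.27903e+01  6.48691e+01  4.15690e+00]
0.6 [(np.float64(-0.132), np.float64(-0.201)), (np.float64(-0.0465), np.float64(-0.1165)), (np.float64(0.0355), np.float64(-0.032)), (np.float64(0.119), np.float64(0.0515))]
0.61 [(np.float64(-0.216), np.float64(-0.1985)), (np.float64(-0.132), np.float64(-0.1145)), (np.float64(-0.0485), np.float64(-0.031)), (np.float64(0.0355), np.float64(0.053))]
0.625 [(np.float64(-0.216), np.float64(-0.202)), (np.float64(-0.132), np.float64(-0.1195)), (np.float64(-0.0485), np.float64(-0.0335)), (np.float64(0.0355), np.float64(0.0465)), (np.float64(0.119), np.float64(0.157))]
0.64 [(np.float64(-0.223), np.float64(-0.195)), (np.float64(-0.054), np.float64(-0.026)), (np.float64(0.031), np.float64(0.046)), (np.float64(0.115), np.float64(0.1515))]
```

View pics/w12b.png

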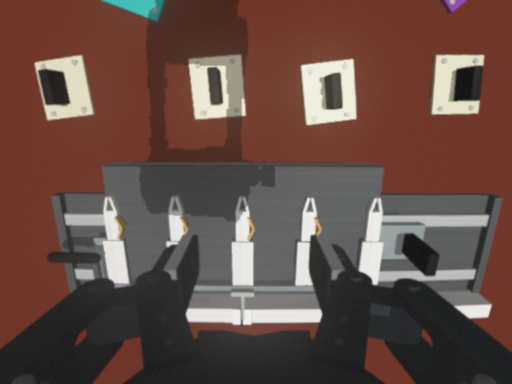

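move_arm --pt "47 -23 40 0 0 0" --pt "47 -22 45 0 0 0" --pt "0 0 45 0 0 -4" --pt "0 0 45 0 0 0" --pt "0 0 40 0 0 0" --pt "0 0 20 0 0 0" --pt "0 0 6 0 0 0" --pt "0 0 0 0 0 0"

```text
time_s: 20.1
position: [0.462, -0.0574, 0.0328]
eef_rot: [-0.001, -0.035, 0.999, 0.0]
wrist_force: [0.4, -0.6, 1.5]
gripper_width: 0.0556
finger_force: 0.0
```

move_arm --pt "0 0 0 0 0 0" --pt "0 0 0 0 0 0" --pt "0 0 0 0 0 0" --pt "0 0 0 0 0 0" --pt "0 0 0 0 0 0" --gripper 1 --force 60

```text
time_s: 20.6
position: [0.4643, -0.058, 0.0352]
eef_rot: [0.002, -0.035, 0.999, -0.001]
wrist_force: [0.5, -0.8, 6.4]
gripper_width: 0.0072
finger_force: 58.5
```

move_arm --pt "0 0 -20 0 0 0" --pt "0 0 -40 0 0 4" --pt "0 0 -20 0 0 0" --pt "0 0 0 0 0 0" --pt "0 0 0 0 0 0"

```text
time_s: 21.1
position: [0.4623, -0.0574, 0.1132]
eef_rot: [0.0, -0.0, 1.0, -0.0]
wrist_force: [0.6, -0.2, -3.0]
gripper_width: 0.007
finger_force: 58.5
```

Run:
```python
from cov import *
im,c=snap('wrist','w13');print(bot.get_state()['position'],bot.get_state()['eef_rot'],bot.get_state()['gripper_width'])
im,c=load('w12')
g0=im.max(2)
xs=np.arange(.52,.60,.001)
for y in(-.082,.003,.08):
    for z in (.03,):
        p=proj(c,[(x,y,z) for x in xs]).astype(np.float32)
        g=cv2.remap(im,p[:,0].reshape(1,-1),p[:,1].reshape(1,-1),cv2.INTER_LINEAR)[0].astype(int)
        r=g[:,2]-g[:,0]; i=np.nonzero(r<r.min()+ (r.max()-r.min())/2)[0][0]; print('front edge',y,xs[i])
for y in(-.2075,-.1235,-.0395,.0445,.1285):
    xs=np.arange(.55,.60,.001);p=proj(c,[(x,y,.039) for x in xs]).astype(np.float32)
    g=cv2.remap(im.min(2),p[:,0].reshape(1,-1),p[:,1].reshape(1,-1),cv2.INTER_LINEAR)[0].astype(int);print('tip',y,xs[np.nonzero(g>130)[0][:1]])
```

```text
[ 0.46133297 -0.0572504   0.11211083] [-9.03358898e-04 -4.33674751e-05  9.99999573e-01  1.88414474e-04] 0.007151696173790665
front edge -0.082 0.527
front edge 0.003 0.528
front edge 0.08 0.528
tip -0.2075 [0.568]
tip -0.1235 [0.588]
tip -0.0395 [0.588]
tip 0.0445 [0.57]
tip 0.1285 [0.57]
```

move_arm --pt "0 0 20 0 0 0" --pt "0 0 30 0 0 0" --pt "0 0 20 0 0 0" --pt "0 0 8 0 0 0" --pt "0 0 0 0 0 0" --pt "0 0 0 0 0 0"

```text
time_s: 21.75
position: [0.4595, -0.0568, 0.0351]
eef_rot: [-0.004, 0.0, 1.0, 0.001]
wrist_force: [-8.8, 2.2, 16.1]
gripper_width: 0.007
finger_force: 59.8
```

move_arm --pt "0 0 0 0 0 0" --pt "0 0 0 0 0 0" --pt "0 0 -20 0 0 0" --pt "0 0 -45 0 0 0" --pt "0 0 -45 0 0 0" --pt "0 0 -45 0 0 0" --pt "-40 0 -20 0 0 0" --pt "0 0 0 0 0 0" --pt "0 0 0 0 0 0" --gripper 0.35

```text
time_s: 22.65
position: [0.5028, -0.0575, 0.2101]
eef_rot: [-0.0, -0.0, 1.0, -0.0]
wrist_force: [-0.5, -0.1, -0.1]
gripper_width: 0.0555
finger_force: 0.0
```

Run:
```python
from cov import *
im,c=snap('wrist','w14');print(bot.get_state()['position'],bot.get_state()['eef_rot'])
for r in covers(im,c): 
    if r[0]<.52: print(np.round(r,4))
o=np.zeros((600,800,3),np.uint8);o[:384,:512]=im;i13=cv2.imread('pics/w13.png');o[390:600,:280]=cv2.resize(i13,(280,210))
b,_=snap('scene','sc14');o[390:590,300:600]=b[150:290,190:400].repeat(1,0)[:200,:300] if 0 else cv2.resize(b[150:290,190:400],(300,200))
cv2.imwrite('pics/w14b.png',o)
```

```text
[ 0.50142717 -0.0573268   0.20878303] [-1.50188660e-03 -8.06764739e-05  9.99998845e-01  2.19623616e-04]
[4.44500e-01 6.74000e-02 7.26842e+01 6.52329e+01 6.89080e+00]
[ 0.4323  0.2223 72.2438 50.9766  2.8518]
[ 0.4356 -0.2631 72.4804 66.0688  5.3054]
[ 4.33400e-01 -5.98000e-02  7.27328e+01  6.51864e+01  7.84500e+00]
```

View pics/w14b.png

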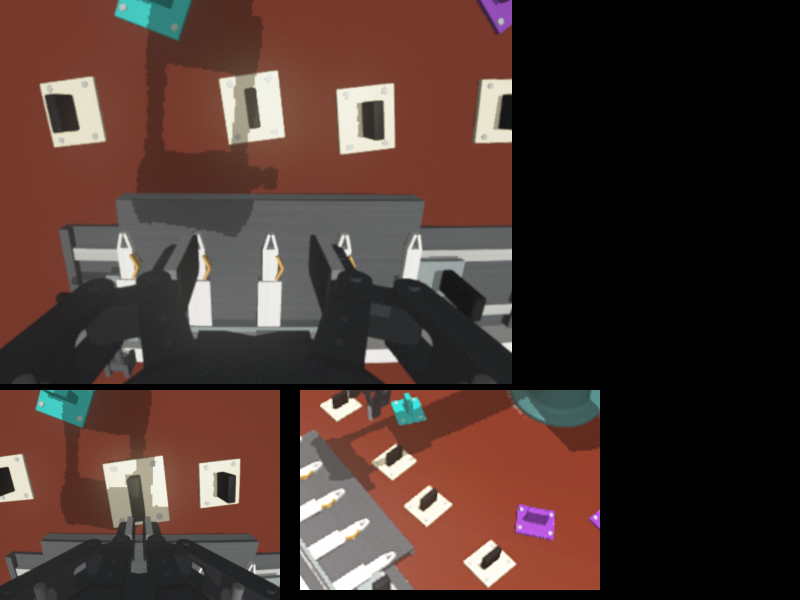

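move_arm --pt "40 -2 20 0 0 0" --pt "28 0 30 0 0 0" --pt "0 0 40 0 0 -7.8" --pt "0 0 40 0 0 0" --pt "0 0 35 0 0 0" --pt "0 0 20 0 0 0" --pt "0 0 10 0 0 0" --pt "0 0 0 0 0 0" --pt "0 0 0 0 0 0"

```text
time_s: 23.65
position: [0.4344, -0.0595, 0.0155]
eef_rot: [-0.0, -0.068, 0.998, 0.0]
wrist_force: [0.5, -0.6, 0.4]
gripper_width: 0.0553
finger_force: 0.0
```

move_arm --pt "0 0 3 0 0 0" --pt "0 0 0 0 0 0" --pt "0 0 0 0 0 0" --pt "0 0 0 0 0 0" --pt "0 0 0 0 0 0" --pt "0 0 0 0 0 0" --gripper 1

```text
time_s: 24.25
position: [0.4354, -0.0597, 0.0132]
eef_rot: [0.001, -0.068, 0.998, -0.0]
wrist_force: [-1.0, -0.8, 5.2]
gripper_width: 0.0108
finger_force: 59.9
```

move_arm --pt "0 0 -15 0 0 0" --pt "0 0 -35 0 0 7.8" --pt "0 0 -30 0 0 0" --pt "0 0 0 0 0 0" --pt "0 0 0 0 0 0"

```text
time_s: 24.75
position: [0.4345, -0.0595, 0.0924]
eef_rot: [0.0, -0.0, 1.0, -0.0]
wrist_force: [-0.1, 0.2, -2.2]
gripper_width: 0.0111
finger_force: 58.9
```

Run:
```python
from cov import *
st=bot.get_state();print(st['position'],st['eef_rot'],st['gripper_width'],st['wrist_force'])
im,c=snap('wrist','w15')
T=np.array(st['position']);hsv=cv2.cvtColor(im,cv2.COLOR_BGR2HSV)
zt=T[2]-.015+.006
cream=((hsv[...,1]<75)&(hsv[...,2]>95)&(hsv[...,0]>12)&(hsv[...,0]<40)).astype(np.uint8)
cs,_=cv2.findContours(cream,cv2.RETR_EXTERNAL,cv2.CHAIN_APPROX_NONE)
for k in cs:
    if cv2.contourArea(k)>300:
        w=np.array([plane(c,p[0],zt)[:2] for p in k]);r=cv2.minAreaRect((w*1000).astype(np.float32))
        if abs(r[0][0]/1000-T[0])<.08 and abs(r[0][1]/1000-T[1])<.06: print(r,(w.min(0),w.max(0)))
```

```text
[ 0.43454499 -0.05948303  0.09238174] [ 4.81026106e-04 -1.18738600e-04  9.99999872e-01 -9.81870218e-05] 0.011117302667582154 [-0.13426165  0.17409925 -2.22023102]
((426.5523681640625, -60.37490463256836), (64.65269470214844, 61.036949157714844), 89.98501586914062) (array([ 0.39602607, -0.09269409]), array([ 0.45707926, -0.02804562]))
```

move_arm --pt "-35 -7 0 0 0 0" --pt "-35 -7 0 0 0 0" --pt "-26 -7 0 0 0 0" --pt "0 0 0 0 0 0" --pt "0 0 25 0 0 0" --pt "0 0 18 0 0 0" --pt "0 0 0 0 0 0" --pt "0 0 0 0 0 0"

```text
time_s: 25.6
position: [0.5284, -0.0801, 0.0477]
eef_rot: [-0.002, -0.0, 1.0, 0.0]
wrist_force: [0.1, -0.8, -2.6]
gripper_width: 0.0111
finger_force: 58.8
```

Run:
```python
from cov import *
st=bot.get_state();T=np.array(st['position']);print(T,st['gripper_width'],st['wrist_force'])
im,c=snap('wrist','w16')
p=lambda x,y,z:proj(c,[(x,y,z)])[0]
g0=im.min(2)
# lane walls either side at z .039, x .58-.60
for x in(.576,.58,.585,.59,.60):
    ys=np.arange(-.15,-.01,.0005);q=proj(c,[(x,y,.039) for y in ys]).astype(np.float32)
    g=cv2.remap(g0,q[:,0].reshape(1,-1),q[:,1].reshape(1,-1),cv2.INTER_LINEAR)[0];m=np.r_[0,(g>140),0];d=np.diff(m.astype(int))
    print(x,q[0].round(),[(round(ys[a],4),round(ys[b-1],4)) for a,b in zip(np.nonzero(d==1)[0],np.nonzero(d==-1)[0])])
# cover side edges at plate top
for x in(.50,.51,.52):
    ys=np.arange(-.13,-.03,.0005);q=proj(c,[(x,y,T[2]-.0072) for y in ys]).astype(np.float32)
    g=cv2.remap(g0,q[:,0].reshape(1,-1),q[:,1].reshape(1,-1),cv2.INTER_LINEAR)[0];i=np.nonzero(g>110)[0];print('cover',x,ys[i[0]],ys[i[-1]])
```

```text
[ 0.52837611 -0.08007641  0.04769836] 0.011065215761127933 [ 0.06206878 -0.75796329 -2.58288841]
0.576 [137. 315.] []
0.58 [138. 320.] []
0.585 [139. 327.] []
0.59 [140. 334.] []
0.6 [142. 347.] []
cover 0.5 -0.11249999999999999 -0.04899999999999993
cover 0.51 -0.11249999999999999 -0.04899999999999993
cover 0.52 -0.11249999999999999 -0.04899999999999993
```

move_arm --pt "0 -0.5 3 0 0 0" --pt "-10 0 0 0 0 0" --pt "-12 0 0.5 0 0 0" --pt "-12 0 0 0 0 0" --pt "-12 0 0 0 0 0" --pt "0 0 0 0 0 0"

```text
time_s: 26.25
position: [0.5789, -0.0803, 0.0462]
eef_rot: [0.001, -0.0, 1.0, 0.0]
wrist_force: [-0.1, 3.7, 3.8]
gripper_width: 0.0108
finger_force: 59.7
```

move_arm --pt "-10 0 0 0 0 0" --pt "-10 0 0 0 0 0" --pt "-10 0 0 0 0 0" --pt "0 0 0 0 0 0"

```text
time_s: 26.65
position: [0.6085, -0.08, 0.0463]
eef_rot: [0.001, 0.0, 1.0, 0.001]
wrist_force: [3.4, 5.8, 0.5]
gripper_width: 0.0112
finger_force: 59.4
```

move_arm --pt "-8 0 0 0 0 0" --pt "-8 0 0 0 0 0" --pt "-8 0 0 0 0 0" --pt "-8 0 0 0 0 0" --pt "0 0 0 0 0 0" --force 80

```text
time_s: 27.15
position: [0.6401, -0.0797, 0.0462]
eef_rot: [0.001, 0.0, 1.0, 0.001]
wrist_force: [2.1, 6.5, 2.1]
gripper_width: 0.0107
finger_force: 81.2
```

move_arm --pt "-6 0 0 0 0 0" --pt "-6 0 0 0 0 0" --pt "0 0 0 0 0 0"

```text
time_s: 27.45
position: [0.6526, -0.0799, 0.0459]
eef_rot: [0.002, 0.0, 1.0, 0.001]
wrist_force: [4.7, 5.4, -1.3]
gripper_width: 0.0109
finger_force: 80.7
```

move_arm --pt "-4 0 0 0 0 0" --pt "-3 0 0 0 0 0" --pt "0 0 0 0 0 0"

```text
time_s: 27.75
position: [0.6569, -0.0808, 0.0454]
eef_rot: [-0.001, 0.0, 1.0, 0.0]
wrist_force: [-1.6, 2.1, -0.1]
gripper_width: 0.0109
finger_force: 81.2
```

move_arm --pt "-3 0 0 0 0 0" --pt "0 0 0 0 0 0" --pt "0 0 0 0 0 0"

```text
time_s: 28.05
position: [0.657, -0.0808, 0.0447]
eef_rot: [-0.004, 0.0, 1.0, 0.0]
wrist_force: [-7.9, 3.9, 3.5]
gripper_width: 0.0107
finger_force: 81.6
```

move_arm --pt "-4 0 0 0 0 0" --pt "0 0 0 0 0 0" --pt "0 0 0 0 0 0"

```text
time_s: 28.35
position: [0.6571, -0.0808, 0.0439]
eef_rot: [-0.008, -0.0, 1.0, 0.001]
wrist_force: [-18.4, 1.8, 7.8]
gripper_width: 0.0107
finger_force: 82.3
```

move_arm --pt "7 0 0 0 0 0" --pt "0 0 0 0 0 0" --pt "0 0 0 0 0 0" --gripper 0.65

```text
time_s: 28.65
position: [0.6586, -0.0817, 0.0465]
eef_rot: [0.001, 0.0, 1.0, -0.0]
wrist_force: [0.4, -0.5, -0.0]
gripper_width: 0.0298
finger_force: 0.0
```

move_arm --pt "0 0 -40 0 0 0" --pt "0 0 -45 0 0 0" --pt "30 0 -35 0 0 0" --pt "45 0 0 0 0 0" --pt "45 5 0 0 0 0" --pt "0 20 0 0 0 0" --pt "0 0 0 0 0 0" --pt "0 0 0 0 0 0" --gripper 0.35

```text
time_s: 29.45
position: [0.5389, -0.0563, 0.1669]
eef_rot: [0.002, -0.001, 1.0, -0.001]
wrist_force: [-0.4, 0.6, -0.2]
gripper_width: 0.0553
finger_force: 0.0
```

Run:
```python
from cov import *
im,c=snap('wrist','w17');print(bot.get_state()['position'],bot.get_state()['eef_rot'])
for r in covers(im,c): 
    if r[0]<.7: print(np.round(r,4))
# blade of home cover in lane1: dark region on top z=.072
for y in (-.081,):
    xs=np.arange(.60,.72,.002);q=proj(c,[(x,y,.072) for x in xs]).astype(np.float32);print(q[0],q[-1],cv2.remap(im.max(2),q[:,0].reshape(1,-1),q[:,1].reshape(1,-1),1)[0].tolist())
```

```text
[ 0.53914227 -0.05653986  0.16682957] [ 1.37098717e-03 -3.22786519e-04  9.99998885e-01 -4.96310418e-04]
[  0.6314   0.1548 102.9615  40.056   -0.9951]
[6.16400e-01 5.76000e-02 7.50247e+01 2.83302e+01 1.88219e+01]
[ 6.495000e-01 -7.790000e-02  1.422492e+02  1.227387e+02  3.094000e-01]
[ 0.594  -0.1337 29.664  23.1244 14.2712]
[ 0.6317 -0.241  89.3624 86.2816 21.0093]
[4.44700e-01 6.73000e-02 7.23937e+01 6.53951e+01 7.26500e+00]
[ 0.4358 -0.2627 72.4259 66.53    5.179 ]
[226.2462  263.37244] [229.6974  367.65402] [228, 230, 229, 230, 230, 230, 215, 114, 67, 67, 68, 67, 68, 67, 68, 68, 68, 70, 73, 72, 72, 72, 72, 70, 70, 70, 69, 68, 68, 65, 65, 65, 64, 64, 62, 61, 60, 58, 57, 55, 54, 53, 51, 52, 51, 50, 49, 49, 48, 46, 47, 45, 46, 43, 45, 42, 43, 42, 42, 41]
```

move_arm --pt "23.6 31 10 0 0 0" --pt "23.6 31 20 0 0 0" --pt "23.6 31 20 0 0 0" --pt "23.6 31 20 0 0 0" --pt "0 0 30 0 0 -7.1" --pt "0 0 30 0 0 0" --pt "0 0 16 0 0 0" --pt "0 0 8 0 0 0" --pt "0 0 0 0 0 0" --pt "0 0 0 0 0 0"

```text
time_s: 30.5
position: [0.4445, 0.0679, 0.0125]
eef_rot: [0.001, -0.062, 0.998, -0.0]
wrist_force: [-0.3, 0.2, -0.8]
gripper_width: 0.0554
finger_force: 0.0
```

move_arm --pt "0 0 0 0 0 0" --pt "0 0 0 0 0 0" --pt "0 0 0 0 0 0" --pt "0 0 0 0 0 0" --pt "0 0 0 0 0 0" --gripper 1 --force 80

```text
time_s: 31.0
position: [0.444, 0.0681, 0.0128]
eef_rot: [0.001, -0.062, 0.998, 0.0]
wrist_force: [-0.8, -0.3, 6.0]
gripper_width: 0.0108
finger_force: 79.2
```

move_arm --pt "0 0 -15 0 0 0" --pt "0 0 -35 0 0 7.1" --pt "0 0 -30 0 0 0" --pt "-28 -21.7 0 0 0 0" --pt "-28 -21.7 0 0 0 0" --pt "-28 -21.7 0 0 0 0" --pt "0 0 20 0 0 0" --pt "0 0 22 0 0 0" --pt "0 0 0 0 0 0" --pt "0 0 0 0 0 0"

```text
time_s: 32.0
position: [0.5258, 0.003, 0.049]
eef_rot: [-0.001, -0.0, 1.0, 0.0]
wrist_force: [0.4, -0.2, -1.6]
gripper_width: 0.0107
finger_force: 78.3
```

```bash
cat > held.py <<'E'
from cov import *
import sys
off=float(sys.argv[1])  # tcp height above underside
st=bot.get_state();T=np.array(st['position']);print(T.round(4),np.round(st['eef_rot'],4),round(st['gripper_width'],4),np.round(st['wrist_force'],1))
im,c=snap('wrist',sys.argv[2]);g0=im.min(2);z=T[2]-off+.006
for x in(-.03,-.02,-.012):
    ys=T[1]+np.arange(-.05,.05,.0005);q=proj(c,[(T[0]+x,y,z) for y in ys]).astype(np.float32)
    g=cv2.remap(g0,q[:,0].reshape(1,-1),q[:,1].reshape(1,-1),cv2.INTER_LINEAR)[0];i=np.nonzero(g>100)[0];print('y',ys[i[0]].round(4),ys[i[-1]].round(4),'mid',((ys[i[0]]+ys[i[-1]])/2).round(4))
for y in(-.02,.02):
    xs=T[0]+np.arange(-.07,.0,.0005);q=proj(c,[(x,T[1]+y,z) for x in xs]).astype(np.float32)
    g=cv2.remap(g0,q[:,0].reshape(1,-1),q[:,1].reshape(1,-1),cv2.INTER_LINEAR)[0];i=np.nonzero(g>100)[0];print('rear x',xs[i[0]].round(4),'centre',(xs[i[0]]+.036).round(4))
E
python3 held.py .0135 w18
```

```text
[0.5258 0.003  0.049 ] [-0.0014 -0.      1.      0.    ] 0.0107 [ 0.4 -0.2 -1.6]
y -0.03 0.035 mid 0.0025
y -0.0295 0.0345 mid 0.0025
y -0.0295 0.0345 mid 0.0025
rear x 0.4893 centre 0.5253
rear x 0.4888 centre 0.5248
```

move_arm --pt "0 0 4.5 0 0 0" --pt "-12 0 0 0 0 0" --pt "-12 0 0 0 0 0" --pt "-12 0 0 0 0 0" --pt "-12 0 0 0 0 0" --pt "-5 0 0 0 0 0" --pt "0 0 0 0 0 0"

```text
time_s: 32.75
position: [0.5832, 0.0042, 0.0467]
eef_rot: [0.002, 0.0, 1.0, 0.001]
wrist_force: [-1.1, 5.6, 5.0]
gripper_width: 0.0107
finger_force: 79.8
```

move_arm --pt "-10 0 0 0 0 0" --pt "-10 0 0 0 0 0" --pt "-10 0 0 0 0 0" --pt "-8 0 0 0 0 0" --pt "-8 0 0 0 0 0" --pt "-8 0 0 0 0 0" --pt "0 0 0 0 0 0"

```text
time_s: 33.45
position: [0.6362, 0.0044, 0.0458]
eef_rot: [0.001, 0.0, 1.0, 0.001]
wrist_force: [1.1, 4.7, -0.8]
gripper_width: 0.0109
finger_force: 78.7
```

move_arm --pt "-6 0 0 0 0 0" --pt "-6 0 0 0 0 0" --pt "-5 0 0 0 0 0" --pt "-4 0 0 0 0 0" --pt "-3 0 0 0 0 0" --pt "0 0 0 0 0 0" --pt "0 0 0 0 0 0"

```text
time_s: 34.15
position: [0.6551, 0.0032, 0.0445]
eef_rot: [-0.004, 0.0, 1.0, 0.0]
wrist_force: [-7.7, 2.0, 1.6]
gripper_width: 0.0107
finger_force: 79.4
```

move_arm --pt "-4 0 0 0 0 0" --pt "0 0 0 0 0 0" --pt "0 0 0 0 0 0"

```text
time_s: 34.45
position: [0.6552, 0.0032, 0.0436]
eef_rot: [-0.008, -0.0, 1.0, 0.0]
wrist_force: [-17.6, 2.8, 7.2]
gripper_width: 0.0107
finger_force: 80.0
```

move_arm --pt "8 0 0 0 0 0" --pt "0 0 0 0 0 0" --pt "0 0 0 0 0 0" --gripper 0.65

```text
time_s: 34.75
position: [0.6555, 0.0024, 0.0462]
eef_rot: [0.001, -0.0, 1.0, -0.0]
wrist_force: [0.2, -0.2, 0.1]
gripper_width: 0.03
finger_force: 0.0
```

move_arm --pt "0 0 -40 0 0 0" --pt "0 0 -45 0 0 0" --pt "25 20 -35 0 0 0" --pt "35 30 0 0 0 0" --pt "35 30 0 0 0 0" --pt "15 30 0 0 0 0" --pt "0 30 0 0 0 0" --pt "0 0 0 0 0 0" --pt "0 0 0 0 0 0" --gripper 0.35

```text
time_s: 35.65
position: [0.545, 0.1433, 0.1661]
eef_rot: [0.001, -0.001, 1.0, -0.0]
wrist_force: [-0.0, 0.6, -0.5]
gripper_width: 0.0557
finger_force: 0.0
```

Run:
```python
from cov import *
im,c=snap('wrist','w19');print(bot.get_state()['position'],bot.get_state()['eef_rot'])
for r in covers(im,c): 
    if r[0]<.55: print(np.round(r,4))
```

```text
[0.54497029 0.14268512 0.16584555] [ 7.63363782e-04 -3.00020402e-04  9.99999643e-01 -2.04786923e-04]
[ 0.4508  0.3813 86.0303 37.7821 10.6014]
[ 0.4319  0.2323 72.5555 64.9504  2.8877]
```

move_arm --pt "28.3 22.4 10 0 0 0" --pt "28.3 22.4 20 0 0 0" --pt "28.3 22.4 20 0 0 0" --pt "28.2 22.4 20 0 0 0" --pt "0 0 30 0 0 -2.9" --pt "0 0 30 0 0 0" --pt "0 0 15 0 0 0" --pt "0 0 8 0 0 0" --pt "0 0 0 0 0 0" --pt "0 0 0 0 0 0"

```text
time_s: 36.7
position: [0.4321, 0.2323, 0.013]
eef_rot: [0.001, -0.025, 1.0, 0.0]
wrist_force: [1.2, 0.6, 0.3]
gripper_width: 0.0556
finger_force: 0.0
```

move_arm --pt "0 0 0 0 0 0" --pt "0 0 0 0 0 0" --pt "0 0 0 0 0 0" --pt "0 0 0 0 0 0" --pt "0 0 0 0 0 0" --gripper 1

```text
time_s: 37.2
position: [0.4318, 0.2329, 0.0133]
eef_rot: [0.001, -0.025, 1.0, 0.0]
wrist_force: [-0.4, -1.0, 4.5]
gripper_width: 0.0106
finger_force: 79.2
```

move_arm --pt "0 0 -15 0 0 0" --pt "0 0 -35 0 0 2.9" --pt "0 0 -30 0 0 0" --pt "-24 -36.4 0 0 0 0" --pt "-24 -36.4 0 0 0 0" --pt "-24 -36.4 0 0 0 0" --pt "-24 -36.4 0 0 0 0" --pt "0 0 20 0 0 0" --pt "0 0 22 0 0 0" --pt "0 0 0 0 0 0"

```text
time_s: 38.2
position: [0.5233, 0.0859, 0.0466]
eef_rot: [-0.004, 0.001, 1.0, -0.0]
wrist_force: [-1.2, -0.4, -2.0]
gripper_width: 0.0111
finger_force: 78.5
```

```bash
python3 held.py .0132 w20
```

```text
[0.5233 0.0859 0.0466] [-4.e-03  5.e-04  1.e+00 -5.e-04] 0.0111 [-1.2 -0.4 -2. ]
y 0.0534 0.1179 mid 0.0857
y 0.0534 0.1174 mid 0.0854
y 0.0534 0.1174 mid 0.0854
rear x 0.4858 centre 0.5218
rear x 0.4858 centre 0.5218
```

move_arm --pt "0 0 0 0 0 0" --pt "0 0.5 4 0 0 0" --pt "-12 0 0 0 0 0" --pt "-12 0 0 0 0 0" --pt "-12 0 0 0 0 0" --pt "-12 0 0 0 0 0" --pt "-8 0 0 0 0 0" --pt "0 0 0 0 0 0"

```text
time_s: 39.05
position: [0.5865, 0.0878, 0.0478]
eef_rot: [0.002, -0.0, 1.0, 0.0]
wrist_force: [1.7, 0.5, 2.6]
gripper_width: 0.011
finger_force: 79.2
```

move_arm --pt "-10 0 0 0 0 0" --pt "-10 0 0 0 0 0" --pt "-10 0 0 0 0 0" --pt "-8 0 0 0 0 0" --pt "-8 0 0 0 0 0" --pt "-6 0 0 0 0 0" --pt "0 0 0 0 0 0"

```text
time_s: 39.75
position: [0.6343, 0.0881, 0.0465]
eef_rot: [-0.002, 0.0, 1.0, 0.0]
wrist_force: [-2.0, 3.1, 3.4]
gripper_width: 0.0108
finger_force: 79.4
```

move_arm --pt "-6 0 0 0 0 0" --pt "-6 0 0 0 0 0" --pt "-5 0 0 0 0 0" --pt "-4 0 0 0 0 0" --pt "-3 0 0 0 0 0" --pt "0 0 0 0 0 0" --pt "0 0 0 0 0 0"

```text
time_s: 40.45
position: [0.6563, 0.0872, 0.0449]
eef_rot: [-0.003, 0.0, 1.0, -0.0]
wrist_force: [-7.6, 0.4, 2.6]
gripper_width: 0.0107
finger_force: 79.4
```

move_arm --pt "-4 0 0 0 0 0" --pt "0 0 0 0 0 0" --pt "0 0 0 0 0 0"

```text
time_s: 40.75
position: [0.6564, 0.0873, 0.0441]
eef_rot: [-0.007, 0.0, 1.0, -0.0]
wrist_force: [-15.5, 0.0, 8.3]
gripper_width: 0.0108
finger_force: 80.1
```

move_arm --pt "8 0 0 0 0 0" --pt "0 0 0 0 0 0" --pt "0 0 0 0 0 0" --gripper 0.65

```text
time_s: 41.05
position: [0.656, 0.0873, 0.0466]
eef_rot: [0.001, -0.0, 1.0, -0.0]
wrist_force: [-0.3, 0.2, -0.4]
gripper_width: 0.0301
finger_force: 0.0
```

move_arm --pt "0 0 -40 0 0 0" --pt "0 0 -45 0 0 0" --pt "20 -20 -35 0 0 0" --pt "20 -40 0 0 0 0" --pt "20 -40 0 0 0 0" --pt "20 -40 0 0 0 0" --pt "20 -40 0 0 0 0" --pt "15 -40 0 0 0 0" --pt "0 -35 0 0 0 0" --pt "0 0 0 0 0 0" --gripper 0.35

```text
time_s: 42.05
position: [0.5406, -0.1721, 0.1674]
eef_rot: [0.001, 0.002, 1.0, -0.001]
wrist_force: [-0.6, 0.3, 0.6]
gripper_width: 0.0557
finger_force: 0.0
```

move_arm --pt "0 0 0 0 0 0" --pt "0 0 0 0 0 0"

```text
time_s: 42.25
position: [0.5405, -0.1672, 0.1665]
eef_rot: [0.0, -0.0, 1.0, 0.0]
wrist_force: [0.3, 0.4, -0.1]
gripper_width: 0.0555
finger_force: 0.0
```

Run:
```python
from cov import *
im,c=snap('wrist','w21');print(bot.get_state()['position'],bot.get_state()['eef_rot'])
for r in covers(im,c): 
    if r[0]<.55: print(np.round(r,4))
```

```text
[ 0.54041937 -0.16677783  0.16634979] [ 1.73933017e-04 -4.80452647e-04  9.99999865e-01  9.40996814e-05]
[ 0.5164 -0.4254 26.6688 20.404  62.6238]
[ 0.4359 -0.2639 72.2797 65.0352  5.3059]
```

move_arm --pt "26.1 -24.2 10 0 0 0" --pt "26.1 -24.2 20 0 0 0" --pt "26.1 -24.2 20 0 0 0" --pt "26.2 -24.2 20 0 0 0" --pt "0 0 30 0 0 -5.3" --pt "0 0 30 0 0 0" --pt "0 0 15 0 0 0" --pt "0 0 8 0 0 0" --pt "0 0 0 0 0 0" --pt "0 0 0 0 0 0"

```text
time_s: 43.3
position: [0.4365, -0.2643, 0.014]
eef_rot: [0.001, -0.047, 0.999, -0.0]
wrist_force: [0.8, -0.8, 0.5]
gripper_width: 0.0557
finger_force: 0.0
```

move_arm --pt "0 0 0 0 0 0" --pt "0 0 0 0 0 0" --pt "0 0 0 0 0 0" --pt "0 0 0 0 0 0" --pt "0 0 0 0 0 0" --gripper 1

```text
time_s: 43.8
position: [0.4363, -0.265, 0.0143]
eef_rot: [0.001, -0.046, 0.999, -0.001]
wrist_force: [-1.0, -0.4, 5.4]
gripper_width: 0.0111
finger_force: 79.6
```

move_arm --pt "0 0 -15 0 0 0" --pt "0 0 -35 0 0 5.3" --pt "0 0 -30 0 0 0" --pt "-30 33.3 0 0 0 0" --pt "-30 33.3 0 0 0 0" --pt "-30 33.4 0 0 0 0" --pt "0 0 20 0 0 0" --pt "0 0 22 0 0 0" --pt "0 0 0 0 0 0" --pt "0 0 0 0 0 0"

```text
time_s: 44.8
position: [0.5242, -0.164, 0.0503]
eef_rot: [-0.001, 0.0, 1.0, 0.0]
wrist_force: [0.1, 0.7, -1.5]
gripper_width: 0.0104
finger_force: 78.6
```

```bash
python3 held.py .0143 w22
```

```text
[ 0.5242 -0.164   0.0503] [-1.4e-03  0.0e+00  1.0e+00  5.0e-04] 0.0104 [ 0.1  0.7 -1.5]
y -0.197 -0.123 mid -0.16
y -0.197 -0.12 mid -0.1585
y -0.197 -0.121 mid -0.159
rear x 0.4767 centre 0.5127
rear x 0.4777 centre 0.5137
```

Run:
```python
from cov import *
for f in('w20','w22'):
    im,c=load(f)
    hsv=cv2.cvtColor(im,cv2.COLOR_BGR2HSV)
    cream=((hsv[...,1]<75)&(hsv[...,2]>95)).astype(np.uint8)
    cs,_=cv2.findContours(cream,cv2.RETR_EXTERNAL,cv2.CHAIN_APPROX_NONE)
    for k in cs:
        if cv2.contourArea(k)>800: print(f,cv2.contourArea(k),cv2.approxPolyDP(k,4,True)[:,0].tolist())
im,c=load('w22');g=cv2.resize(im.min(2)[150:384,120:400],(56,47),interpolation=cv2.INTER_AREA)
for r in g: print(''.join(' .:-=+*#%@'[min(9,v//26)] for v in r))
```

```text
w20 4656.5 [[511, 360], [511, 287], [385, 291]]
w20 24361.0 [[316, 178], [193, 176], [193, 233], [0, 230], [0, 242], [194, 248], [0, 246], [0, 357], [154, 273], [174, 271], [182, 280], [199, 278], [220, 241], [226, 242], [223, 264], [235, 274], [243, 222], [268, 240], [271, 274], [284, 264], [283, 251], [293, 250], [308, 278], [326, 281], [329, 274], [340, 272], [341, 251], [331, 234], [313, 233]]
w22 939.0 [[450, 360], [439, 353], [429, 355], [425, 368], [416, 363], [409, 369], [407, 383], [449, 383]]
w22 904.5 [[58, 361], [60, 383], [101, 383], [98, 369], [91, 363], [82, 368], [77, 354]]
w22 801.5 [[235, 308], [235, 332], [254, 336], [273, 331], [271, 307], [264, 314], [244, 314]]
w22 1740.0 [[67, 322], [86, 304], [92, 309], [144, 279], [76, 278], [61, 292]]
w22 28147.5 [[192, 176], [194, 226], [179, 227], [169, 243], [170, 272], [182, 281], [199, 278], [213, 259], [237, 274], [241, 253], [265, 252], [269, 274], [288, 260], [295, 260], [314, 280], [324, 282], [336, 272], [351, 274], [511, 361], [511, 227], [315, 228], [314, 175]]
:::-------------------------------------------------
[... 1926 characters left out ...]
::-----**+----::
--=@@%=-----:::::::::::===+***+:::::::::::-----=**+----:
:-%@#-:----::::::::::::==+****=::::::::::::---::-+*=----
:-%+::::--:::::-:::::::::----::::::::-::::::-:::::==----
::-::::::::::::::::::::::::::::::::::::::::::::::::::---
:::::::::::::::::::::::::::::::::::::::::::::::::::::---
:::::::::::::::::::::::::::::::::::::::::::::::::::::::-
::::::::::::::::::::::::::::::::::::::::::::::::::::::::
::::::::::::::::::::::::::::::::::::::::::::::::::::::::
::::::::::::::::::::::::::::::::::::::::::::::::::::::::
::::::::::::::::::::::::::::::::::::::::::::::::::-:::::
::::::::::::::::::::::::::::::::::::::::::::::::::::--::
:::::::::::::::::::::::::::::::::::::::::::::::::::::--:
```

move_arm --pt "0 -0.5 4.5 0 0 0" --pt "-12 0 0 0 0 0" --pt "-12 0 0 0 0 0" --pt "-12 0 0 0 0 0" --pt "-12 0 0 0 0 0" --pt "-8 0 0 0 0 0" --pt "0 0 0 0 0 0"

```text
time_s: 45.55
position: [0.5834, -0.1643, 0.0471]
eef_rot: [0.001, -0.0, 1.0, 0.0]
wrist_force: [-0.4, 4.7, 3.6]
gripper_width: 0.0103
finger_force: 79.5
```

move_arm --pt "-10 0 0 0 0 0" --pt "-10 0 0 0 0 0" --pt "-10 0 0 0 0 0" --pt "-8 0 0 0 0 0" --pt "-8 0 0 0 0 0" --pt "-6 0 0 0 0 0" --pt "0 0 0 0 0 0"

```text
time_s: 46.25
position: [0.6342, -0.1638, 0.0463]
eef_rot: [0.0, 0.0, 1.0, 0.001]
wrist_force: [0.8, 5.8, -2.5]
gripper_width: 0.0107
finger_force: 78.6
```

move_arm --pt "-6 0 0 0 0 0" --pt "-6 0 0 0 0 0" --pt "-5 0 0 0 0 0" --pt "-4 0 0 0 0 0" --pt "-3 0 0 0 0 0" --pt "0 0 0 0 0 0" --pt "0 0 0 0 0 0"

```text
time_s: 46.95
position: [0.6549, -0.1647, 0.0461]
eef_rot: [-0.003, 0.0, 1.0, 0.0]
wrist_force: [-5.5, 2.8, 1.4]
gripper_width: 0.0109
finger_force: 79.3
```

move_arm --pt "-4 0 0 0 0 0" --pt "0 0 0 0 0 0" --pt "0 0 0 0 0 0"

```text
time_s: 47.25
position: [0.6551, -0.1647, 0.0452]
eef_rot: [-0.007, 0.0, 1.0, 0.001]
wrist_force: [-14.6, 1.6, 4.9]
gripper_width: 0.0109
finger_force: 79.9
```

Home. Release, retreat to where the wrist camera can see the rack, and verify numerically.

move_arm --pt "8 0 0 0 0 0" --pt "0 0 0 0 0 0" --pt "0 0 0 0 0 0" --gripper 0.65

```text
time_s: 47.55
position: [0.6547, -0.1658, 0.0478]
eef_rot: [0.001, 0.0, 1.0, -0.001]
wrist_force: [0.3, -0.0, 0.1]
gripper_width: 0.0298
finger_force: 0.0
```

move_arm --pt "0 0 -40 0 0 0" --pt "0 0 -45 0 0 0" --pt "0 0 -45 0 0 0" --pt "0 20 -45 0 0 0" --pt "0 45 -15 0 0 0" --pt "-15 45 0 0 0 0" --pt "-15 14 0 0 0 0" --pt "-15 0 0 0 0 0" --pt "0 0 0 0 0 0" --pt "0 0 0 0 0 0" --gripper 1

```text
time_s: 48.55
position: [0.6988, -0.0411, 0.237]
eef_rot: [0.0, -0.0, 1.0, -0.0]
wrist_force: [-0.1, -0.6, -0.2]
gripper_width: -0.0003
finger_force: 0.0
```

move_arm --pt "0 0 0 0 0 0" --pt "0 0 0 0 0 0" --pt "0 0 0 0 0 0"

```text
time_s: 48.85
position: [0.6981, -0.0415, 0.2369]
eef_rot: [0.0, 0.0, 1.0, -0.0]
wrist_force: [-0.2, 0.4, 0.2]
gripper_width: -0.0
finger_force: 0.0
```

Run:
```python
from cov import *
st=bot.get_state();print(st['position'],st['time_s'])
im,c=snap('wrist','w23');print(-c['R'].T@c['t'])
g0=cv2.cvtColor(im,cv2.COLOR_BGR2GRAY)
for n,x,z in(('ptr',.733,.048),('line',.7455,.044)):
    ys=np.arange(-.050,-.032,.0005);q=proj(c,[(x,y,z) for y in ys]).astype(np.float32)
    print(n,cv2.remap(g0,q[:,0].reshape(1,-1),q[:,1].reshape(1,-1),cv2.INTER_CUBIC)[0].tolist())
# home covers: cream rear edge at plate top z=.036 and blade-top ends z=.072
for y in(-.165,-.081,.003,.087):
    for dy in(-.02,.02):
        xs=np.arange(.59,.70,.0005);q=proj(c,[(x,y+dy,.036) for x in xs]).astype(np.float32)
        b=cv2.remap(im,q[:,0].reshape(1,-1),q[:,1].reshape(1,-1),cv2.INTER_LINEAR)[0].astype(int);g=b.min(1);i=np.nonzero(g>120)[0]
        print(y,dy,'plate x',xs[i[0]] if len(i) else None,xs[i[-1]] if len(i) else None,end=' | ')
    xs=np.arange(.60,.71,.0005);q=proj(c,[(x,y,.072) for x in xs]).astype(np.float32);g=cv2.remap(im.max(2),q[:,0].reshape(1,-1),q[:,1].reshape(1,-1),cv2.INTER_LINEAR)[0]
    i=np.nonzero(g<90)[0];print('blade',xs[i[0]] if len(i) else None,xs[i[-1]] if len(i) else None)
print('lever px',proj(c,[(.643,-.264,.058)]))
g=cv2.resize(g0,(128,64),interpolation=cv2.INTER_AREA)
for r in g[10:48]: print(''.join(' .:-=+*#%@'[min(9,v//26)] for v in r))
```

```text
[ 0.69810266 -0.04145562  0.23691583] 48.85
[ 0.6279259  -0.04210816  0.37863718]
ptr [162, 162, 162, 162, 162, 163, 163, 163, 165, 167, 165, 160, 151, 137, 131, 142, 160, 173, 177, 182, 183, 188, 195, 204, 216, 224, 232, 233, 234, 235, 234, 235, 235, 235, 235, 234]
line [159, 165, 173, 192, 210, 225, 230, 230, 232, 228, 215, 197, 164, 135, 105, 80, 75, 87, 113, 155, 189, 220, 234, 232, 235, 234, 234, 234, 234, 234, 234, 234, 234, 234, 234, 234]
-0.165 -0.02 plate x 0.6179999999999969 0.698999999999988 | -0.165 0.02 plate x 0.6179999999999969 0.6884999999999891 | blade 0.635999999999996 0.672499999999992
-0.081 -0.02 plate x 0.6179999999999969 0.6889999999999891 | -0.081 0.02 plate x 0.6199999999999967 0.689499999999989 | blade 0.635999999999996 0.7094999999999879
0.003 -0.02 plate x 0.6184999999999968 0.698499999999988 | 0.003 0.02 plate x 0.6189999999999968 0.6994999999999879 | blade 0.636499999999996 0.6729999999999919
0.087 -0.02 plate x 0.6189999999999968 0.6994999999999879 | 0.087 0.02 plate x 0.6199999999999967 0.6994999999999879 | blade 0.6369999999999959 0.6974999999999892
l
[... 4239 characters left out ...]
:::::::::::::::::::::::::::::::::::::::::::::::::::::::
::::::::::::::::::::::::::::::::::::::::::::::::::::::::...:--:.:--:...:::::::::::::::::::::::::::::::::::::::::::::::::::::::::
:::::::::::::::::::::::::::::::::::::::::::::::::::::::.....:-:.:-:.....::::::::::::::::::::::::::::::::::::::::::::::::::::::::
::::::::::::::::::::::::::::::::::::::::::::...:::::::........:.:........:::::::...:::::::::::::::::::::::::::::::::::::::::::::
::::::::::::::::::::::::::::::::::::::::.........::::......................:::.........:::::::::::::::::::::::::::::::::::::::::
:::::::::::::::::::::::::::::::::::::.....................................................::::::::::::::::::::::::::::::::::::::
```

```bash
python3 -c "
from station import bot
print(bot.hand_in())"
```

```text
the job is handed in; nothing more can be done
None
```

The job is handed in, but no verdict came back: the carriage is locked with its pointer about 2 mm from the line, and four covers are clipped home in lanes 0–3; I viewed 15 pictures, one over the limit of 14.

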